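# True a wobble out of a motorcycle rim in the truing stand

## Task

Just to the left of the valve hole (the robot's left) the rim in the truing stand wobbles out of line: take the flat-handled nipple driver from the tool block and, going round in order from the valve hole, loosen the first nipple to its left a quarter turn, tighten the second a quarter turn and loosen the third a quarter turn (seen from above, clockwise tightens). Feel the blade into each slot with a light hand, never forcing it, take up the play before you count, and leave the other nipples and the wheel as they stand. Then put the driver back upright in its own hole in the tool block without disturbing anything else on the bench.

Things in the scene. Friction and masses are not known exactly. Their poses are not given: they have to be found in the camera images.
- driver_grip (a point): nipple driver (stubby wide-bladed screwdriver), loose, about 160 g, standing blade down in a hole of the tool block. The point is the middle of its black flat-sided handle, 28 mm (x) by 22 mm (y), 46 mm tall (23 mm above and below); z runs up the tool, away from the blade. Under the handle a steel collar (28 mm across, 3 mm) rests on the block's top
- driver: the same driver, origin at the middle of the blade's tip, 66 mm below the handle's middle, same axes. Blade 10.4 mm wide along x, 2.2 mm thick along y, 12 mm long, then a shank 12 mm across. In a slot it has about 10 degrees of play either way. Fully home the tip is 3.5 mm below the top of the head; out of line with the slot it stays on the top. A press of 2 to 5 N seats it
- block: wooden tool block, 66 x 200 x 52 mm, fixed to the bench, origin under its centre; three 20 mm holes, 49 mm deep, on its centre line along its y axis at y = -64, 0 and +64 mm. Which driver stands in which hole changes
- wheel: 10 inch motorcycle rim without tyre, 28 spokes, upright in a truing stand; origin on the axle, 160 mm above the bench, x along the axle. 280 mm across the flanges, which stand 21 mm above the nipples' heads, 47 mm apart; well floor 28 mm wide, 111 mm from the axle. Nipples 26 mm apart, alternately 3 mm off the middle. The axle is done up tight: the wheel stays unless pushed hard
- valve_hole (a point): valve hole of the rim, a dark 9 mm hole in the middle of the well floor between two nipples, near the top of the wheel
- head1 (a point): centre of the top of the nipple just to the right of the valve hole, same shape as the others; to be left alone
- nipple1 (a joint): turn of that nipple from how it was found, rad; 0 at the start, positive = tightening = clockwise as seen from outside the rim looking at the hub (from above); stiff to turn, about 0.05 N m, and stays where it is left; the blade, the slot and the grip give some 0.3 to 0.7 rad of play before it follows
- head2 (a point): the first nipple to the robot's left (+y) of the valve hole: round brass head 12 mm across, 7.5 mm high, slot 3.8 mm wide, 3.5 mm deep right across its top. The point is the centre of the top; the frame is fixed in the rim: z = nipple axis, outwards (up, leaning up to 23 degrees), x = across the rim. The slot lies anywhere within 45 degrees of x, either way; that angle is NOT given: feel for it
- nipple2 (a joint): turn of that nipple from how it was found, rad; 0 at the start, positive = tightening = clockwise as seen from outside the rim looking at the hub (from above); stiff to turn, about 0.05 N m, and stays where it is left; the blade, the slot and the grip give some 0.3 to 0.7 rad of play before it follows
- head3 (a point): the second nipple to the robot's left (+y) of the valve hole: round brass head 12 mm across, 7.5 mm high, slot 3.8 mm wide, 3.5 mm deep right across its top. The point is the centre of the top; the frame is fixed in the rim: z = nipple axis, outwards (up, leaning up to 23 degrees), x = across the rim. The slot lies anywhere within 45 degrees of x, either way; that angle is NOT given: feel for it
- nipple3 (a joint): turn of that nipple from how it was found, rad; 0 at the start, positive = tightening = clockwise as seen from outside the rim looking at the hub (from above); stiff to turn, about 0.05 N m, and stays where it is left; the blade, the slot and the grip give some 0.3 to 0.7 rad of play before it follows
- head4 (a point): the third nipple to the robot's left (+y) of the valve hole: round brass head 12 mm across, 7.5 mm high, slot 3.8 mm wide, 3.5 mm deep right across its top. The point is the centre of the top; the frame is fixed in the rim: z = nipple axis, outwards (up, leaning up to 23 degrees), x = across the rim. The slot lies anywhere within 45 degrees of x, either way; that angle is NOT given: feel for it
- nipple4 (a joint): turn of that nipple from how it was found, rad; 0 at the start, positive = tightening = clockwise as seen from outside the rim looking at the hub (from above); stiff to turn, about 0.05 N m, and stays where it is left; the blade, the slot and the grip give some 0.3 to 0.7 rad of play before it follows
- head5 (a point): centre of the top of the fourth nipple to the left of the valve hole, same shape; to be left alone
- nipple5 (a joint): turn of that nipple from how it was found, rad; 0 at the start, positive = tightening = clockwise as seen from outside the rim looking at the hub (from above); stiff to turn, about 0.05 N m, and stays where it is left; the blade, the slot and the grip give some 0.3 to 0.7 rad of play before it follows
- hex_driver_grip (a point): bystander: nut driver with a round black handle (29 mm), standing in the tool block; the point is the middle of its handle
- scribe_grip (a point): bystander: scriber with a slim wooden handle (24 mm), standing in the tool block; the point is inside its handle
- sprocket_mid (a point): bystander: steel sprocket lying flat, 104 mm across, 6 mm thick; its centre
- bearing_mid (a point): bystander: ball bearing lying flat, 42 mm across, 13 mm high; its centre
- tin_mid (a point): bystander: tin of grease, 68 mm across, 85 mm high; its centre
- spacer_mid (a point): bystander: aluminium axle spacer standing on end, 28 mm across, 36 mm high; its centre
- wrench_mid (a point): bystander: steel spanner lying flat, 180 mm long; its centre
Not all that is in view belongs to the job. What is shaped like the driver but turquoise or yellow is not meant.

How it is judged:
By the outcome, as a careful person would: the job done as asked, in the order asked, and still so for the second after the job is handed in, with the robot touching nothing.
It also fails if it takes over 72 s, if anything falls off the work surface, if the arm or the gripper's body presses on something with over 40 N, if the wrist force passes 120 N, or if a joint passes its speed limit or range.

## Robot

A 7-joint arm with a two-finger parallel gripper is mounted at the origin on the work surface. World frame = base frame: x ahead of the robot, y to its left, z up, the work surface at z = 0. Lengths are in m, angles in rad, forces in N, time in s.
With the tool pointing down it reaches from about 0.4 to 0.85 m from the base axis. Payload 4.4 kg.
Tool frame: the origin (TCP) lies on the front face of the gripper's body, between the roots of the fingers; the fingertips stand 97 mm ahead of it and the grasp point (between the pads) lies 78 mm ahead of it; x points along the fingers, z is the direction in which the jaws open and shut, and the axes are right-handed (so a half turn about x gives the same grasp; the last joint's range is limited). The gripper opens to 94 mm and grips with 3 to 60 N. Pads are 16 mm wide; open, the fingers measure 119 mm over their backs; the gripper's body (75 mm by 177 mm) begins 78 mm behind the grasp point.
Start: joints at [-1.227, 0.628, 0.038, 1.517, -0.027, 0.996, -0.02], TCP at [0.259, 0.596, 0.303] pointing down, gripper open.
Joint ranges: [-3.06, 3.06], [-0.37, 2.12], [-1.25, 1.32], [0.18, 2.47], [-1.1, 4.24], [0.23, 1.98], [-2.94, 2.94]. Speed limits (rad/s): [2.57, 2.57, 3.14, 3.14, 3.14, 3.14, 3.14].

## Interface

Orientations are given as [roll, pitch, yaw] about the fixed x, y, z axes, in that order (R = Rz(yaw) Ry(pitch) Rx(roll)).
In Python, from rig import ctrl, snapshot, search_frame, silhouettes gives the robot as it stands. The module is installed in compiled form; this text tells all that it offers.
- The arm moves only by the tool servo_tool, never from a script. Its arguments are lists of equal length, an entry for each row: "gripper": the finger opening in m, from 0 to 0.094; "translation": the shift along the world's x, y, z in m, a list of three; "spin": the turn about the world's z in degrees. A call has 1 to 20 rows; each row is the pose to reach, as a shift and turn from the pose commanded when the call began; what a row does not reach only later rows make up. A row lasts 1/8 s, in which the tool goes at most 62.5 mm and 10.7 degrees, less where a joint would pass 70% of its speed; a pose out of reach is approached as far as the arm can. A call with a gripper value outside its range is refused whole. The fingers move at their own pace and stop on an object; the grip force is fixed at half the most. Time passes only in rows, so rows that repeat a pose let the fingers close. It gives the time, the measured TCP pose, the force and the opening at its end, in the units of the state.
- ctrl.sense(): the state, without advancing time (a new reading comes with each control period).
- snapshot(name): name is "side" or "top"; returns a dict with "img" (400x640x3 uint8, red, green, blue), "fovy" (degrees; the focal length in pixels is half the picture's height over the tangent of half this angle, whatever the lens; pixels are square), "cx", "cy" (the principal point, pixels), "origin" and "rotation" of the camera in the world. Camera axes: x right, y down, z forward; pixel columns grow to the right and rows downward; lengths in m; the calibration is good to about 2 mm. A picture is of the moment at which its call begins. There is no depth.
- ctrl.job_done(): hands the job in, once; it reports no verdict.
Trained networks look in a picture, given as the dict that the camera call returned (one of the last four; its "shot" number tells which), for a name from the list of things; names that differ only in an ending like _2 or _b are one class to them, and where a whole thing is asked for, a point or a joint stands for the part that bears it (a point fixed in the world has none). Each returns a list of dicts, best first, with "score" (0 to 1); they miss things now and then, are a little off and sometimes report something else, mostly with a low value. They report only what shows in the picture. A call takes as long as a camera call. They do not tell look-alikes from the thing itself.
- search_frame(picture, query): "rect" ([centre column, centre row, width, height] in pixels, round what is visible of it).
- silhouettes(picture, query): "region" (400x640 bool, what is visible of it) and "rect" ([centre column, centre row, width, height] in pixels, round what is visible of it).
The state is a dict: "time": time; "joint_pos": joint angles; "qvel": joint speeds; "joint_torque": joint torques, N m; "tcp_pos": TCP position; "orientation": TCP orientation; "wrist_force": force on the tool from outside, world axes, zero at the start; "torque": the same for the moment, N m; "width": finger opening in m.
Only numpy, scipy, OpenCV 4.12 (cv2) and the standard library are available. Lean on these libraries where they do the work, as an engineer would, in place of code of your own. Each camera call takes 0.05 s, during which the arm holds its last target.

## Working session

There is one attempt and no reset: what is moved stays moved. The work goes in short steps, Python scripts to look and compute and a tool call to move; the robot and the scene stay as the last step left them, time stands still between calls to the robot, and variables do not carry over. Pictures are saved under pics/ and viewed, and the job is handed in when it is done.

Besides the shell and the picture viewer there is one more tool, called after "Call:" by a JSON object that holds its "method" and its "body", one argument or row to a line. servo_tool: Moves the arm, as the interface text tells. Its arguments: {"type":"object","properties":{"gripper":{"type":"array","items":{"type":"number"}},"translation":{"type":"array","items":{"type":"array","items":{"type":"number"}}},"spin":{"type":"array","items":{"type":"number"}}},"required":["gripper","translation","spin"]}

```bash
mkdir -p pics; ls; python3 - <<'E'
from rig import ctrl, snapshot
import cv2
print(ctrl.sense())
for n in("side","top"):
    s=snapshot(n); cv2.imwrite(f"pics/{n}0.png",s["img"][:,:,::-1])
    print(n,{k:v for k,v in s.items() if k!="img"})
E
```

```text
pics
{'time': 0.0, 'joint_pos': array([-1.22681425,  0.62932852,  0.03847418,  1.51835365, -0.02699347,
        0.99627697, -0.01998852]), 'qvel': array([-0.00017366,  0.00091537,  0.0015712 ,  0.00125999, -0.00097937,
       -0.00065087,  0.00129539]), 'joint_torque': array([-4.74071658e-04, -5.49737370e+01,  1.14337184e+00, -1.86633879e+01,
       -5.22606808e-02,  2.37448874e-02,  1.67685280e-04]), 'tcp_pos': array([0.25876546, 0.59575345, 0.30177054]), 'orientation': array([-3.11590857,  1.5689487 , -1.95490502]), 'wrist_force': array([-0.12410833,  0.69147417,  0.21857837]), 'torque': array([0.06540957, 0.01926719, 0.00397014]), 'width': 0.09400020836605547}
side {'fovy': 42.96836240600186, 'cx': 324.77376615622484, 'cy': 205.40802079064952, 'origin': array([ 0.3366728 , -1.07476168,  0.98729606]), 'rotation': array([-2.21518673,  0.01045355, -0.16054953]), 'shot': 1}
top {'fovy': 53.0933410404685, 'cx': 323.17608522674914, 'cy': 197.7931345186673, 'origin': array([0.31197085, 0.00757178, 1.36071414]), 'rotation': array([-2.95518344,  0.01840763, -1.56883588]), 'shot': 2}
```

View pics/side0.png

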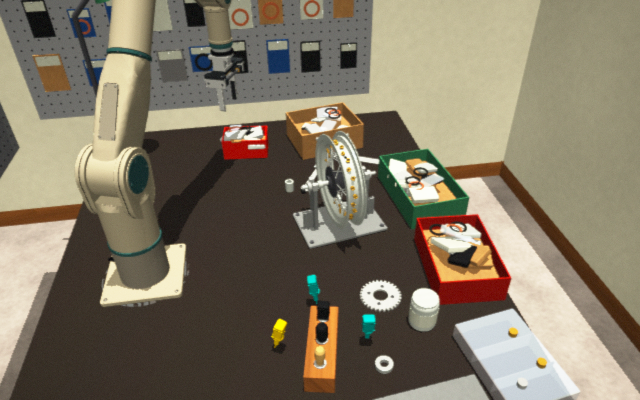

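View pics/top0.png

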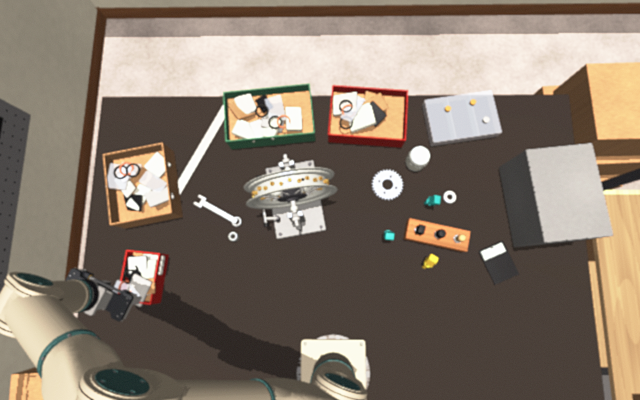

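```bash
cat > h.py <<'E'
import numpy as np, cv2
from scipy.spatial.transform import Rotation as Ro
from scipy.optimize import least_squares
from rig import ctrl, snapshot, search_frame, silhouettes
def cam(s):
    f=200/np.tan(np.radians(s["fovy"])/2)
    R=Ro.from_euler("xyz",s["rotation"]).as_matrix()
    return f,R,np.array(s["origin"]),s["cx"],s["cy"]
def proj(s,P):
    f,R,o,cx,cy=cam(s); c=(np.atleast_2d(P)-o)@R
    return np.c_[cx+f*c[:,0]/c[:,2],cy+f*c[:,1]/c[:,2]]
def ray(s,uv):
    f,R,o,cx,cy=cam(s); d=R@np.array([(uv[0]-cx)/f,(uv[1]-cy)/f,1]); return o,d/np.linalg.norm(d)
def atz(s,uv,z):
    o,d=ray(s,uv); return o+d*(z-o[2])/d[2]
def tri(s1,u1,s2,u2):
    o1,d1=ray(s1,u1);o2,d2=ray(s2,u2)
    A=np.c_[d1,-d2]; t=np.linalg.lstsq(A,o2-o1,rcond=None)[0]
    p=o1+t[0]*d1;q=o2+t[1]*d2
    return (p+q)/2,np.linalg.norm(p-q)
def crop(s,c,w,h,k,fn):
    u,v=int(c[0]),int(c[1]); im=s["img"][max(0,v-h//2):v+h//2,max(0,u-w//2):u+w//2,::-1]
    cv2.imwrite(fn,cv2.resize(im,None,fx=k,fy=k,interpolation=cv2.INTER_CUBIC))
E
python3 - <<'E'
from h import *
S=snapshot("side");T=snapshot("top")
np.save("S0.npy",S,allow_pickle=True);np.save("T0.npy",T,allow_pickle=True)
crop(S,(323,335),120,110,6,"pics/cs1.png")
crop(T,(438,232),100,80,8,"pics/ct1.png")
crop(T,(290,190),100,70,8,"pics/ct2.png")
crop(S,(342,178),80,100,6,"pics/cs2.png")
for q in["driver_grip","driver","hex_driver_grip","scribe_grip","block","valve_hole","head1","head2","head3","head4","head5","wheel"]:
    for n,s in(("S",S),("T",T)):
        print(q,n,[(np.round(r["rect"],1).tolist(),round(r["score"],2)) for r in search_frame(s,q)[:4]])
E
```

```text
driver_grip S [([370.1, 332.4, 15.9, 17.1], 0.75), ([289.8, 335.5, 24.7, 18.7], 0.73), ([308.9, 289.9, 18.4, 23.4], 0.68), ([323.6, 310.2, 10.9, 21.3], 0.59)]
driver_grip T [([437.1, 201.9, 20.7, 10.1], 0.58), ([387.5, 241.2, 9.7, 16.9], 0.56), ([431.8, 255.3, 21.2, 19.3], 0.5)]
driver S [([287.7, 336.6, 29.2, 20.1], 0.81), ([321.8, 312.0, 15.7, 23.4], 0.78), ([306.4, 289.1, 18.9, 23.2], 0.59), ([369.5, 332.5, 18.8, 14.6], 0.52)]
driver T [([430.9, 256.0, 22.4, 23.2], 0.66), ([438.3, 202.2, 24.4, 10.7], 0.48), ([420.9, 229.4, 11.6, 6.4], 0.47), ([387.4, 243.2, 8.5, 15.6], 0.43)]
hex_driver_grip S [([324.1, 311.3, 14.5, 22.0], 0.49), ([324.4, 335.6, 14.1, 19.5], 0.48)]
hex_driver_grip T []
scribe_grip S [([320.1, 350.4, 37.9, 91.2], 0.61), ([319.2, 356.8, 16.5, 25.1], 0.58)]
scribe_grip T [([457.8, 237.6, 11.4, 11.1], 0.61)]
block S [([321.8, 350.1, 39.5, 91.3], 0.59), ([321.1, 358.0, 16.6, 23.2], 0.16)]
block T [([436.2, 233.4, 62.0, 32.9], 0.58), ([420.1, 229.7, 13.7, 10.2], 0.34)]
valve_hole S []
valve_hole T []
head1 S [([322.4, 333.2, 17.9, 19.4], 0.24), ([342.8, 180.3, 53.2, 99.0], 0.2)]
head1 T []
head2 S [([322.4, 333.2, 17.9, 19.4], 0.24), ([342.8, 180.3, 53.2, 99.0], 0.2)]
head2 T []
head3 S [([322.4, 333.2, 17.9, 19.4], 0.24), ([342.8, 180.3, 53.2, 99.0], 0.2)]
head3 T []
head4 S [([322.4, 333.2, 17.9, 19.4], 0.24), ([342.8, 180.3, 53.2, 99.0], 0.2)]
head4 T []
head5 S [([322.4, 333.2, 17.9, 19.4], 0.24), ([342.8, 180.3, 53.2, 99.0], 0.2)]
head5 T []
wheel S [([323.3, 334.2, 12.8, 17.6], 0.7), ([342.8, 178.0, 49.2, 99.6], 0.69)]
wheel T [([291.7, 190.3, 96.6, 48.6], 0.61)]
```

View pics/cs1.png

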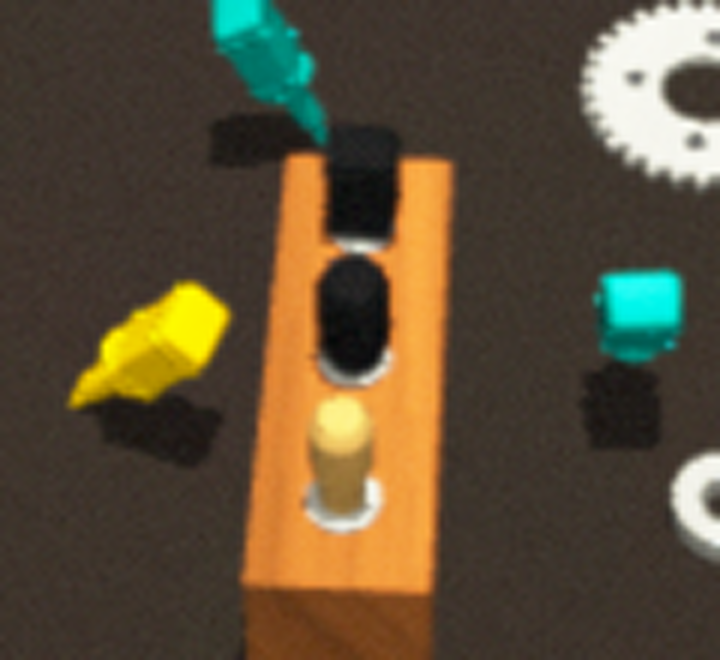

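View pics/ct1.png

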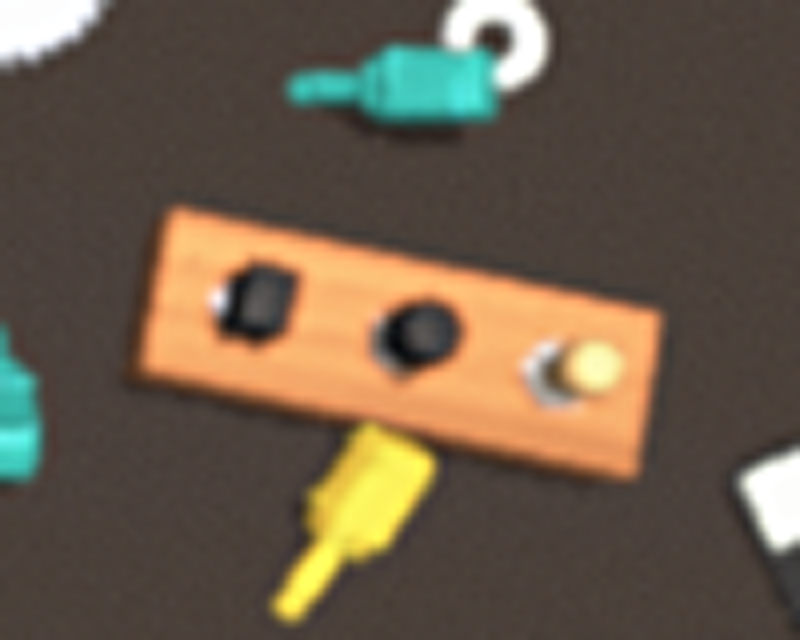

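View pics/ct2.png

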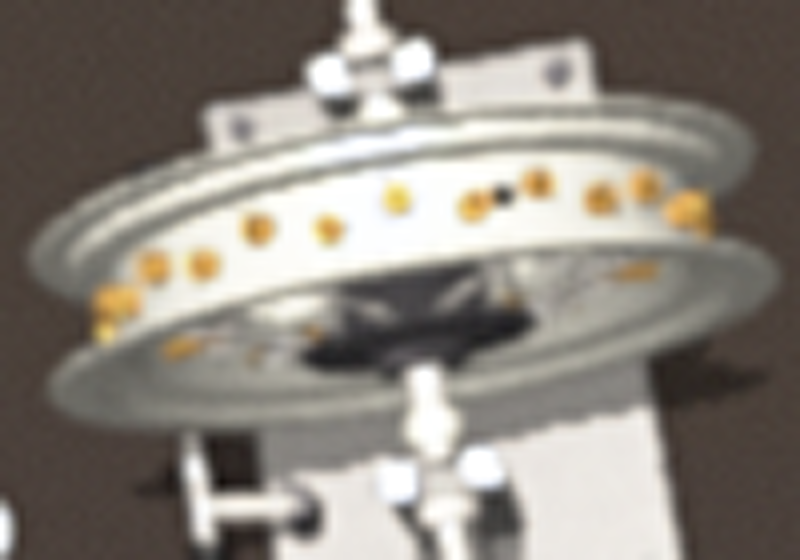

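View pics/cs2.png

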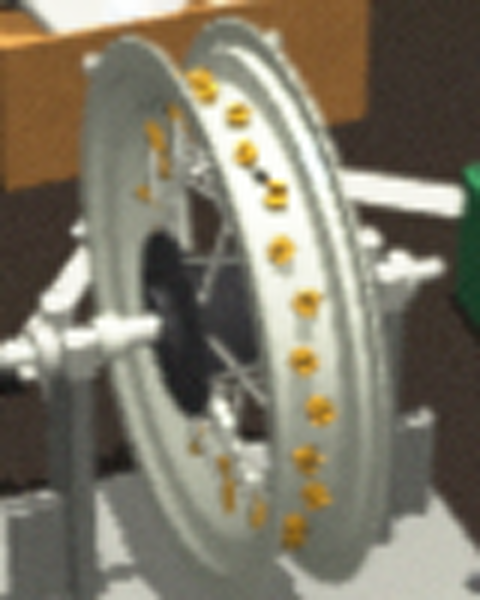

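```bash
python3 - <<'E'
from h import *
T=np.load("T0.npy",allow_pickle=True).item();S=np.load("S0.npy",allow_pickle=True).item()
print(ctrl.sense()["time"],Ro.from_euler("xyz",ctrl.sense()["orientation"]).as_matrix().round(3).tolist())
# block fit: top-face corners in both views
ct=np.array([(173,207),(662,312),(637,478),(138,375)])/8+[388,192]-0.44
cs=np.array([(287,153),(453,158),(435,592),(243,583)])/6+[263,280]-0.42
W=np.array([atz(T,u,.052) for u in ct]);print(W.round(4));print([np.linalg.norm(W[i]-W[(i+1)%4]).round(4) for i in range(4)])
W=np.array([atz(S,u,.052) for u in cs]);print(W.round(4));print([np.linalg.norm(W[i]-W[(i+1)%4]).round(4) for i in range(4)])
loc=np.array([[33,100],[33,-100],[-33,-100],[-33,100]])/1e3
def blk(p):
    c,s=np.cos(p[2]),np.sin(p[2]);return np.c_[loc@np.array([[c,-s],[s,c]]).T+p[:2],np.full(4,.052)]
# S corners order: far-left(-x,+y)?; match: (287,153) is +y,-x ; (453,158) +y,+x ; (435,592) -y,+x ; (243,583) -y,-x
idx=[3,0,1,2]
for nm in("T","S","TS"):
    def res(p):
        r=[]
        if "T" in nm:r.append(proj(T,blk(p))-ct)
        if "S" in nm:r.append(proj(S,blk(p))[idx]-cs)
        return np.concatenate(r).ravel()
    o=least_squares(res,[.4,-.3,0.2]);print(nm,o.x.round(4),np.round(res(o.x),1).tolist())
p=o.x;c,s=np.cos(p[2]),np.sin(p[2])
for y in(-.064,0,.064):
    h=np.array([p[0]-s*y,p[1]+c*y]);P=[[*h,.055],[*h,.101]];print(h.round(4),proj(T,P).round(1).tolist(),proj(S,P).round(1).tolist())
# orange blobs
for nm,s,(u0,v0,u1,v1) in(("T",T,(240,155,340,225)),("S",S,(302,128,382,228))):
    im=s["img"][v0:v1,u0:u1].astype(float);hs=cv2.cvtColor(im.astype(np.uint8),cv2.COLOR_RGB2HSV)
    w=np.clip((im[...,0]-im[...,2]-40)/120,0,1)
    m=(w>0.25).astype(np.uint8);n,l,st,ce=cv2.connectedComponentsWithStats(m,connectivity=4)
    for i in range(1,n):
        if st[i,4]<4: continue
        ys,xs=np.nonzero(l==i);ww=w[ys,xs];print(nm,((xs*ww).sum()/ww.sum()+u0).round(2),((ys*ww).sum()/ww.sum()+v0).round(2),st[i,4])
E
```

```text
1.4 [[-0.0, -0.917, 0.398], [-0.0, 0.398, 0.917], [-1.0, 0.0, -0.0]]
[[ 0.4927 -0.2505  0.052 ]
 [ 0.4495 -0.447   0.052 ]
 [ 0.3825 -0.4326  0.052 ]
 [ 0.4239 -0.2337  0.052 ]]
[np.float64(0.2013), np.float64(0.0686), np.float64(0.2032), np.float64(0.0709)]
[[ 0.4272 -0.2365  0.052 ]
 [ 0.4929 -0.2505  0.052 ]
 [ 0.4504 -0.4471  0.052 ]
 [ 0.3843 -0.4322  0.052 ]]
[np.float64(0.0673), np.float64(0.2012), np.float64(0.0678), np.float64(0.2004)]
T [ 0.4371 -0.3409 -0.2124] [-0.1, 0.7, -0.4, 0.4, -0.3, -0.4, 0.8, -0.6]
S [ 0.4387 -0.3417 -0.2144] [0.3, 0.1, -0.3, 0.2, -0.4, -0.2, 0.4, 0.0]
TS [ 0.4382 -0.3414 -0.2133] [0.1, 0.3, -0.3, 0.1, -0.2, -0.7, 0.9, -1.0, -0.0, 0.1, -0.5, 0.1, -0.6, -0.3, 0.2, -0.1]
[ 0.4246 -0.404 ] [[457.8, 238.1], [462.3, 236.9]] [[319.9, 362.0], [319.5, 348.6]]
[ 0.4382 -0.3414] [[438.1, 234.0], [442.0, 232.5]] [[321.6, 338.1], [321.3, 324.8]]
[ 0.4517 -0.2789] [[418.6, 229.8], [421.8, 228.2]] [[323.1, 316.3], [322.9, 303.0]]
T 306.56 177.59 11
T 319.83 177.87 11
T 289.08 179.45 8
T 314.56 179.44 13
T 299.12 180.23 13
T 325.61 180.79 22
T 271.75 183.15 11
T 280.52 183.05 8
T 264.79 187.74 12
T 258.73 188.05 11
T 254.02 192.81 27
S 327.86 138.69 680
S 335.31 141.68 21
S 341.29 146.54 14
S 327.49 150.33 11
S 342.52 152.84 14
S 347.56 159.9 17
S 325.44 159.52 4
S 348.56 169.08 16
S 352.73 178.03 19
S 352.21 187.68 19
S 354.91 195.97 18
S 352.63 203.94 15
S 339.77 209.88 7
S 354.23 210.14 15
S 344.65 213.5 5
S 350.67 215.67 14
```

```bash
cat > wf.py <<'E'
from h import *
T=np.load("T0.npy",allow_pickle=True).item();S=np.load("S0.npy",allow_pickle=True).item()
# index k: head k -> angle th + (k-1.5)*2pi/28, +toward +y
oT={1:(306.56,177.59),2:(299.12,180.23),3:(289.08,179.45),4:(280.52,183.05),5:(271.75,183.15),6:(264.79,187.74),0:(314.56,179.44),-1:(319.83,177.87)}
oS={1:(347.56,159.9),2:(342.52,152.84),3:(341.29,146.54),0:(348.56,169.08),-1:(352.73,178.03),-2:(352.21,187.68),-3:(354.91,195.97)}
def head(p,k,r=.1185,off=.003):
    a=p[3]+(k-1.5)*2*np.pi/28
    l=np.array([off*(1 if k%2 else -1),r*np.sin(a),r*np.cos(a)])
    n=np.array([0,np.sin(a),np.cos(a)])
    R=Ro.from_euler("z",p[2]).as_matrix()
    return R@l+[p[0],p[1],.160],R@n
def fit(nm,r=.116):
    def res(p):
        e=[]
        if "T" in nm:e+=[proj(T,head(p,k,r)[0])[0]-v for k,v in oT.items()]
        if "S" in nm:e+=[proj(S,head(p,k,r)[0])[0]-v for k,v in oS.items()]
        return np.array(e)
    o=least_squares(lambda p:res(p).ravel(),[.49,.1,-.1,-.1],loss="soft_l1");return o.x,res(o.x)
if __name__=="__main__":
    for nm in("T","S","TS"):
        p,r=fit(nm);print(nm,p.round(4),np.abs(r).mean().round(2));
        for k in range(1,6):
            h,n=head(p,k);print(k,h.round(4),"lean",np.degrees(np.arccos(n[2])).round(1))
    print(r.round(1).tolist())
    v=np.array([0,.111*np.sin(p[3]),.111*np.cos(p[3])]);v=Ro.from_euler("z",p[2]).as_matrix()@v+[p[0],p[1],.16]
    print(v,proj(T,v),proj(S,v))
E
python3 wf.py
```

```text
T [ 0.5639  0.1341  0.1932 -0.4453] 0.16
1 [0.5788 0.0732 0.2606] lean 31.9
2 [0.5683 0.0955 0.272 ] lean 19.1
3 [0.5693 0.1221 0.2778] lean 6.2
4 [0.5583 0.147  0.2777] lean 6.6
5 [0.5592 0.1735 0.2717] lean 19.5
S [ 0.5643  0.1273  0.179  -0.3998] 0.12
1 [0.5776 0.0707 0.2633] lean 29.3
2 [0.5674 0.0937 0.2736] lean 16.5
3 [0.5686 0.1205 0.2783] lean 3.6
4 [0.558  0.1455 0.277 ] lean 9.2
5 [0.5594 0.1717 0.2698] lean 22.1
TS [ 0.564   0.1326  0.1887 -0.4296] 0.15
1 [0.5785 0.0732 0.2615] lean 31.0
2 [0.568  0.0957 0.2726] lean 18.2
3 [0.5691 0.1224 0.278 ] lean 5.3
4 [0.5582 0.1473 0.2775] lean 7.5
5 [0.5593 0.1737 0.2711] lean 20.4
[[0.3, -0.1], [-0.4, -0.0], [0.2, -0.1], [-0.0, 0.2], [-0.2, 0.2], [-0.4, 0.0], [0.1, 0.0], [0.3, 0.1], [0.3, -0.0], [0.1, -0.2], [-0.1, -0.4], [-0.0, 0.0], [0.1, 0.0], [-0.0, 0.2], [0.0, 0.3]]
[0.57272076 0.08720223 0.26091444] [[302.32964309 179.26268559]] [[344.92402563 157.13414009]]
```

```bash
python3 - <<'E'
from h import *
T=np.load("T0.npy",allow_pickle=True).item();S=np.load("S0.npy",allow_pickle=True).item()
def z(s,c,w,fn,yaws):
    k=25 if s is T else 20
    u,v=c;im=s["img"][v-w:v+w,u-w:u+w,::-1]
    im=cv2.convertScaleAbs(im,alpha=2.0,beta=10)
    im=cv2.resize(im,None,fx=k/2,fy=k/2,interpolation=cv2.INTER_CUBIC)
    outs=[im.copy()]
    for y in yaws:
        o=im.copy()
        for zz,col in((.055,(0,255,0)),(.101,(0,0,255))):
            a=np.array([[14,11],[14,-11],[-14,-11],[-14,11]])/1e3
            cc,ss=np.cos(y),np.sin(y);P=np.c_[a@np.array([[cc,-ss],[ss,cc]]).T+[.4517,-.2789],np.full(4,zz)]
            q=((proj(s,P)-[u-w,v-w]+.5)*k/2).astype(int);cv2.polylines(o,[q],True,col,1)
        outs.append(o)
    cv2.imwrite(fn,np.hstack(outs)[:, :])
z(T,(420,229),10,"pics/zt.png",[-.2133,-.2133+np.pi/2])
z(S,(323,310),13,"pics/zs.png",[-.2133,-.2133+np.pi/2])
E
```

```text
(no output)
```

View pics/zt.png

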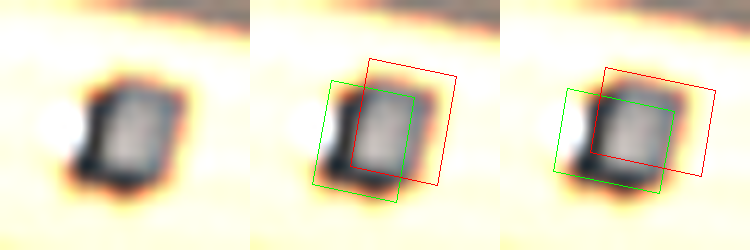

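View pics/zs.png

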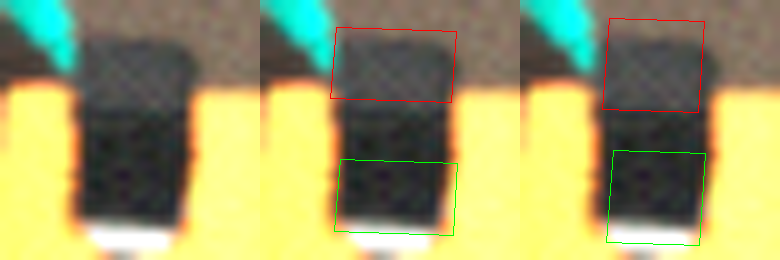

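Call:
{"method": "servo_tool", "body": {
  "gripper": [0.094,0.094,0.094,0.094,0.094,0.094,0.094,0.094,0.094,0.094,0.094,0.094,0.094,0.094,0.094,0.094,0.094,0.094],
  "translation": [
    [0.03,-0.06,0.03],
    [0.05,-0.12,0.05],
    [0.07,-0.18,0.05],
    [0.09,-0.24,0.05],
    [0.11,-0.3,0.05],
    [0.13,-0.36,0.05],
    [0.14,-0.42,0.05],
    [0.15,-0.48,0.05],
    [0.16,-0.54,0.05],
    [0.17,-0.6,0.05],
    [0.175,-0.66,0.03],
    [0.18,-0.72,0.0],
    [0.185,-0.78,-0.03],
    [0.193,-0.83,-0.06],
    [0.193,-0.875,-0.08],
    [0.193,-0.875,-0.08],
    [0.193,-0.875,-0.08],
    [0.193,-0.875,-0.08]
  ],
  "spin": [-6,-12,-18,-24,-30,-36,-42,-48,-54,-60,-66,-70,-74,-76,-79,-79,-79,-79]
}}

```text
time: 3.65
tcp_pos: [0.4526, -0.2771, 0.2233]
orientation: [0.914, 1.569, 0.699]
wrist_force: [-0.3, 0.4, 0.0]
width: 0.094
```

```bash
cat >> h.py <<'E'
def st():
    s=ctrl.sense();M=Ro.from_euler("xyz",s["orientation"]).as_matrix()
    print("t%.2f"%s["time"],"tcp",s["tcp_pos"].round(4),"jawyaw %.1f"%np.degrees(np.arctan2(M[1,2],M[0,2])),"ax",M[:,0].round(3),"q7 %.2f"%s["joint_pos"][6],"F",s["wrist_force"].round(2),"M",s["torque"].round(3),"w%.4f"%s["width"], "t7 %.3f"%s["joint_torque"][6]);return s,M
E
python3 - <<'E'
from h import *
s,M=st()
for n in("side","top"):
    P=snapshot(n);k=5
    t=s["tcp_pos"]; pts=[t+M@np.array([.097,0,e*.047]) for e in(-1,1)]+[t+M@np.array([.097,0,0]),[.4517,-.2789,.101]]
    q=proj(P,pts);c=q[2].astype(int)
    im=P["img"][c[1]-50:c[1]+50,c[0]-70:c[0]+70,::-1];im=cv2.resize(im,None,fx=k,fy=k,interpolation=cv2.INTER_CUBIC)
    for a in q: cv2.circle(im,tuple(((a-c+[70,50]+.5)*k).astype(int).tolist()),3,(0,0,255),1)
    cv2.imwrite(f"pics/g_{n}.png",im)
E
```

```text
t3.65 tcp [ 0.4526 -0.2771  0.2233] jawyaw -12.3 ax [ 0.001  0.001 -1.   ] q7 0.69 F [-0.26  0.36  0.04] M [-0.088  0.036 -0.009] w0.0940 t7 -0.002
```

View pics/g_side.png

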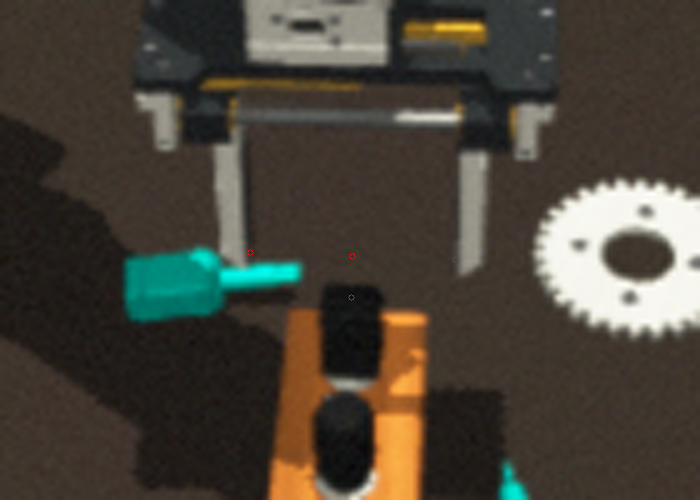

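View pics/g_top.png

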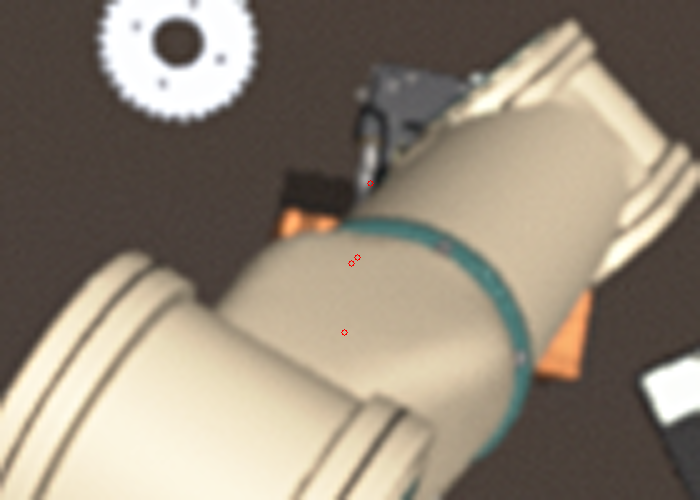

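Call:
{"method": "servo_tool", "body": {
  "gripper": [0.094,0.08,0.06,0.02,0.02,0.02,0.02],
  "translation": [
    [0,0,-0.03],
    [0,0,-0.063],
    [0,0,-0.063],
    [0,0,-0.063],
    [0,0,-0.063],
    [0,0,-0.063],
    [0,0,-0.063]
  ],
  "spin": [0,0,0,0,0,0,0]
}}

```text
time: 4.62
tcp_pos: [0.4522, -0.2789, 0.1602]
orientation: [-0.146, 1.57, -0.364]
wrist_force: [0.0, 0.2, -0.4]
width: 0.0376
```

```bash
python3 - <<'E'
from h import *
s,M=st()
P=snapshot("side");cv2.imwrite("pics/s3.png",P["img"][:,:,::-1]);crop(P,(323,310),120,90,6,"pics/s3c.png")
E
```

```text
t4.62 tcp [ 0.4522 -0.2789  0.1602] jawyaw -12.5 ax [ 0.001 -0.    -1.   ] q7 0.74 F [ 0.05  0.22 -0.35] M [-0.037  0.067 -0.063] w0.0376 t7 -0.001
```

View pics/s3c.png

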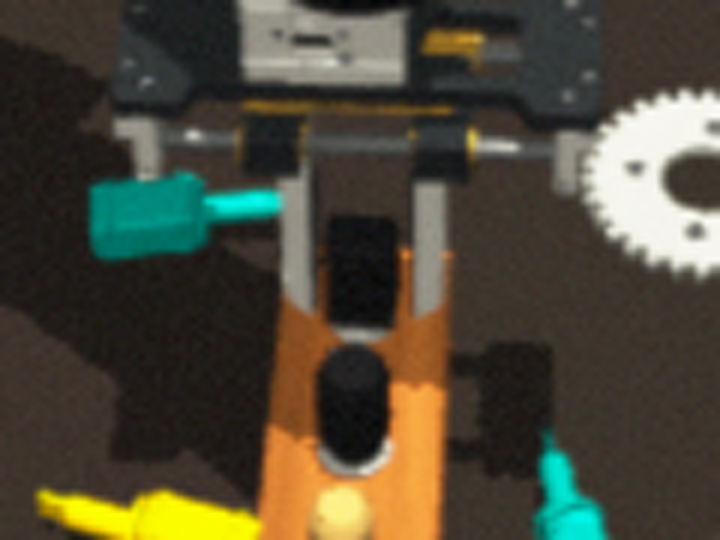

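View pics/s3.png

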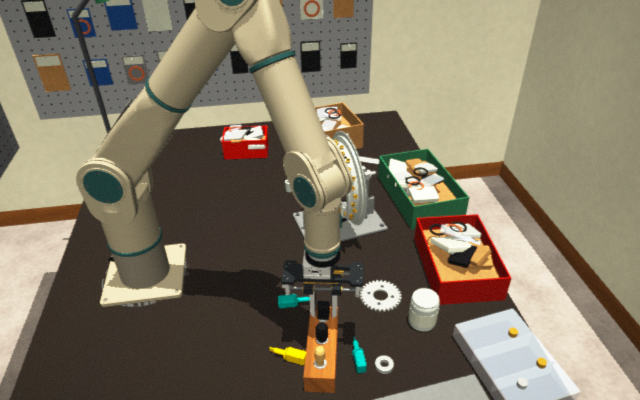

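Call:
{"method": "servo_tool", "body": {
  "gripper": [0.02,0.02,0.02,0.02,0.046,0.046,0.046],
  "translation": [
    [0,0,0],
    [0,0,0],
    [0,0,0],
    [0,0,0],
    [0,0,0],
    [0,0,0],
    [0,0,0]
  ],
  "spin": [0,0,0,0,0,0,0]
}}

```text
time: 5.55
tcp_pos: [0.452, -0.2787, 0.1595]
orientation: [2.887, 1.571, 2.669]
wrist_force: [0.1, -0.5, -0.3]
width: 0.0456
```

```bash
python3 - <<'E'
from h import *
s,M=st();print(s["joint_pos"].round(2))
E
```

```text
t5.55 tcp [ 0.452  -0.2787  0.1595] jawyaw -12.5 ax [-0.  0. -1.] q7 0.74 F [ 0.14 -0.45 -0.28] M [-0.068  0.062 -0.005] w0.0456 t7 -0.000
[ 0.26  0.71  0.37  1.98 -0.48  0.54  0.74]
```

Call:
{"method": "servo_tool", "body": {
  "gripper": [0.046,0.046,0.046,0.046,0.046,0.046,0.046,0.046,0.046,0.046,0.012,0.012,0.012,0.012,0.012],
  "translation": [
    [0,0,0],
    [0,0,0],
    [0,0,0],
    [0,0,0],
    [0,0,0],
    [0,0,0],
    [0,0,0],
    [0,0,0],
    [0,0,0],
    [0,0,0],
    [0,0,0],
    [0,0,0],
    [0,0,0],
    [0,0,0],
    [0,0,0]
  ],
  "spin": [-10,-20,-30,-40,-50,-60,-70,-80,-90,-90,-90,-90,-90,-90,-90]
}}

```text
time: 7.42
tcp_pos: [0.452, -0.2789, 0.1598]
orientation: [1.276, 1.57, -0.512]
wrist_force: [0.6, -0.3, 0.2]
width: 0.0222
```

```bash
python3 - <<'E'
from h import *
s,M=st();print(s["joint_pos"].round(2))
E
```

```text
t7.42 tcp [ 0.452  -0.2789  0.1598] jawyaw -102.5 ax [ 0. -0. -1.] q7 -0.41 F [ 0.55 -0.33  0.16] M [-0.06   0.141  0.021] w0.0222 t7 -0.010
[ 0.01  0.83  0.8   1.99 -0.91  0.73 -0.41]
```

Call:
{"method": "servo_tool", "body": {
  "gripper": [0.012,0.012,0.012,0.012,0.012,0.012,0.012,0.012,0.012,0.012,0.012,0.012,0.012,0.012],
  "translation": [
    [0,0,0.03],
    [0,0,0.08],
    [0,0,0.14],
    [0.01,0.03,0.19],
    [0.02,0.08,0.23],
    [0.04,0.13,0.27],
    [0.055,0.18,0.3],
    [0.07,0.23,0.31],
    [0.09,0.28,0.31],
    [0.105,0.33,0.31],
    [0.116,0.375,0.31],
    [0.116,0.375,0.31],
    [0.116,0.375,0.31],
    [0.116,0.375,0.31]
  ],
  "spin": [0,0,0,0,5,10,15,20,23,23,23,23,23,23]
}}

```text
time: 9.18
tcp_pos: [0.5676, 0.0945, 0.47]
orientation: [0.902, 1.571, -0.488]
wrist_force: [-0.5, 0.5, -1.6]
width: 0.022
```

```bash
cat > look.py <<'E'
from h import *
import sys
s,M=st();print(s["joint_pos"].round(2))
P=snapshot("side");k=6
tip=s["tcp_pos"]-[0,0,.148];
import wf
p=[0.564,0.1326,0.1887,-0.4296]
hs=[wf.head(p,i)[0] for i in range(1,6)]
q=proj(P,[tip]+hs);c=q[0].astype(int)
im=P["img"][c[1]-50:c[1]+45,c[0]-60:c[0]+60,::-1];im=cv2.resize(im,None,fx=k,fy=k,interpolation=cv2.INTER_CUBIC)
raw=im.copy()
for j,a in enumerate(q): cv2.circle(im,tuple(((a-c+[60,50]+.5)*k).astype(int).tolist()),3,(0,0,255) if j==0 else (0,255,0),1)
cv2.imwrite(sys.argv[1],im);cv2.imwrite(sys.argv[1].replace(".png","r.png"),raw)
E
python3 look.py pics/l1.png
```

```text
t9.18 tcp [0.5676 0.0945 0.47  ] jawyaw -79.6 ax [ 0. -0. -1.] q7 -1.10 F [-0.54  0.48 -1.6 ] M [-0.028  0.108  0.032] w0.0220 t7 0.003
[-0.84  0.57  1.1   1.49 -0.51  1.39 -1.1 ]
```

View pics/l1.png

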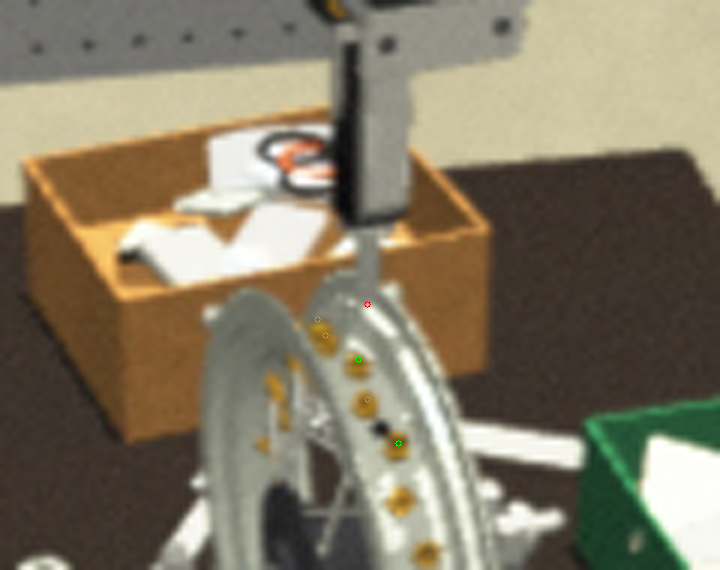

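Call:
{"method": "servo_tool", "body": {
  "gripper": [0.012,0.012,0.012],
  "translation": [
    [0,0,-0.03],
    [0,0,-0.042],
    [0,0,-0.042]
  ],
  "spin": [0,0,0]
}}

```text
time: 9.6
tcp_pos: [0.5677, 0.0958, 0.4273]
orientation: [-1.668, 1.57, -3.056]
wrist_force: [0.5, 0.4, -1.4]
width: 0.0221
```

```bash
python3 look.py pics/l2.png
```

```text
t9.60 tcp [0.5677 0.0958 0.4273] jawyaw -79.5 ax [-0.001 -0.    -1.   ] q7 -1.07 F [ 0.52  0.39 -1.4 ] M [-0.035  0.116  0.01 ] w0.0221 t7 0.032
[-0.83  0.6   1.07  1.57 -0.54  1.3  -1.07]
```

View pics/l2r.png

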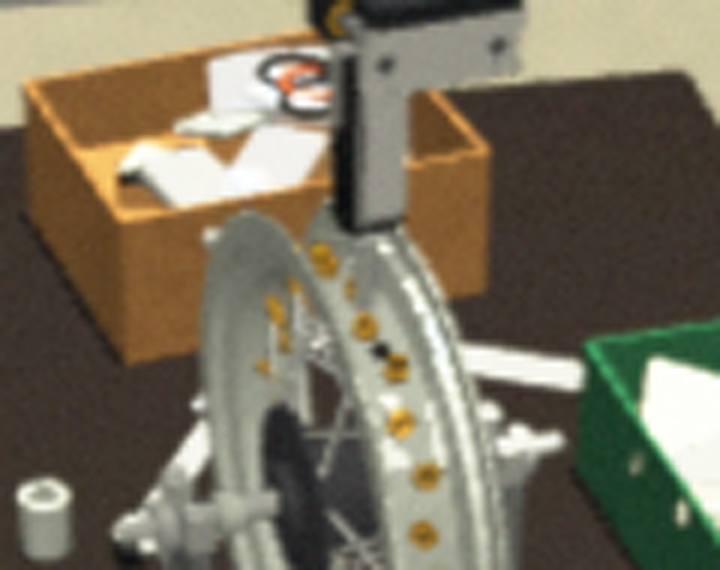

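Call:
{"method": "servo_tool", "body": {
  "gripper": [0.012,0.012,0.012],
  "translation": [
    [0,0,-0.002],
    [0,0,-0.004],
    [0,0,-0.005]
  ],
  "spin": [0,0,0]
}}

```text
time: 10.02
tcp_pos: [0.568, 0.0962, 0.4228]
orientation: [1.68, 1.57, 0.293]
wrist_force: [0.3, -0.0, -0.2]
width: 0.0222
```

Call:
{"method": "servo_tool", "body": {
  "gripper": [0.012,0.012],
  "translation": [
    [0,0,-0.001],
    [0,0,-0.0015]
  ],
  "spin": [0,0]
}}

```text
time: 10.28
tcp_pos: [0.568, 0.0962, 0.4214]
orientation: [1.64, 1.57, 0.253]
wrist_force: [-1.0, -0.7, 0.5]
width: 0.0224
```

Call:
{"method": "servo_tool", "body": {
  "gripper": [0.012,0.012],
  "translation": [
    [0,0,-0.001],
    [0,0,-0.001]
  ],
  "spin": [0,0]
}}

```text
time: 10.52
tcp_pos: [0.5681, 0.0962, 0.4209]
orientation: [1.867, 1.57, 0.479]
wrist_force: [-0.9, 1.0, 5.2]
width: 0.0223
```

Call:
{"method": "servo_tool", "body": {
  "gripper": [0.012],
  "translation": [
    [0,0,0.0004]
  ],
  "spin": [8]
}}

```text
time: 10.65
tcp_pos: [0.5682, 0.0962, 0.4209]
orientation: [0.799, 1.57, -0.446]
wrist_force: [-0.1, -0.5, 0.2]
width: 0.0218
```

Call:
{"method": "servo_tool", "body": {
  "gripper": [0.012],
  "translation": [
    [0,0,0]
  ],
  "spin": [7]
}}

```text
time: 10.78
tcp_pos: [0.5682, 0.0962, 0.4208]
orientation: [0.885, 1.57, -0.237]
wrist_force: [0.3, -0.1, 0.2]
width: 0.022
```

```bash
python3 - <<'E'
from h import *
st()
E
```

```text
t10.78 tcp [0.5682 0.0962 0.4208] jawyaw -64.2 ax [ 0.001 -0.    -1.   ] q7 -0.85 F [ 0.27 -0.05  0.23] M [-0.055  0.096 -0.021] w0.0220 t7 -0.812
```

Call:
{"method": "servo_tool", "body": {
  "gripper": [0.012],
  "translation": [
    [0,0,-0.0004]
  ],
  "spin": [7]
}}

```text
time: 10.9
tcp_pos: [0.5681, 0.096, 0.4201]
orientation: [0.319, 1.57, -0.68]
wrist_force: [0.3, -1.0, -1.0]
width: 0.022
```

Call:
{"method": "servo_tool", "body": {
  "gripper": [0.012],
  "translation": [
    [0,0,0]
  ],
  "spin": [7]
}}

```text
time: 11.02
tcp_pos: [0.5679, 0.0961, 0.4198]
orientation: [-1.188, 1.57, -2.065]
wrist_force: [1.0, 0.1, -1.3]
width: 0.022
```

```bash
python3 - <<'E'
from h import *
st()
E
```

```text
t11.03 tcp [0.5679 0.0961 0.4198] jawyaw -50.3 ax [-0. -0. -1.] q7 -0.65 F [ 1.    0.09 -1.26] M [-0.081  0.071  0.011] w0.0220 t7 -0.848
```

Call:
{"method": "servo_tool", "body": {
  "gripper": [0.012,0.012],
  "translation": [
    [0,0,-0.001],
    [0,0,-0.0015]
  ],
  "spin": [0,0]
}}

```text
time: 11.28
tcp_pos: [0.5679, 0.0961, 0.4184]
orientation: [-1.588, 1.57, -2.471]
wrist_force: [-0.3, -0.5, -1.4]
width: 0.0221
```

```bash
python3 - <<'E'
from h import *
st()
E
```

```text
t11.28 tcp [0.5679 0.0961 0.4184] jawyaw -50.6 ax [-0. -0. -1.] q7 -0.65 F [-0.33 -0.52 -1.38] M [-0.071  0.134 -0.013] w0.0221 t7 -0.002
```

Call:
{"method": "servo_tool", "body": {
  "gripper": [0.012,0.012],
  "translation": [
    [0,0,-0.0006],
    [0,0,-0.001]
  ],
  "spin": [0,0]
}}

```text
time: 11.52
tcp_pos: [0.568, 0.0962, 0.4179]
orientation: [0.529, 1.571, -0.353]
wrist_force: [-0.8, 0.9, 1.9]
width: 0.0216
```

```bash
python3 - <<'E'
from h import *
st()
E
```

```text
t11.53 tcp [0.568  0.0962 0.4179] jawyaw -50.5 ax [ 0. -0. -1.] q7 -0.65 F [-0.77  0.9   1.87] M [0.006 0.44  0.018] w0.0216 t7 -0.011
```

```bash
cat > q.py <<'E'
from h import *
s=ctrl.sense();M=Ro.from_euler("xyz",s["orientation"]).as_matrix()
y=np.degrees(np.arctan2(M[1,2],M[0,2]))
print("t%.2f jaw %.1f tcp %s F %s M %s t7 %.3f w %.4f"%(s["time"],y,s["tcp_pos"].round(4),s["wrist_force"].round(1),s["torque"].round(3),s["joint_torque"][6],s["width"]))
E
python3 q.py
```

```text
t11.53 jaw -50.5 tcp [0.568  0.0962 0.4179] F [-0.8  0.9  1.9] M [0.006 0.44  0.018] t7 -0.011 w 0.0216
```

Call:
{"method": "servo_tool", "body": {
  "gripper": [0.012],
  "translation": [
    [0,0,0]
  ],
  "spin": [5]
}}

```text
time: 11.65
tcp_pos: [0.5681, 0.0961, 0.4179]
orientation: [-0.041, 1.57, -0.833]
wrist_force: [0.4, -0.4, 2.2]
width: 0.0215
```

```bash
python3 q.py
```

```text
t11.65 jaw -45.4 tcp [0.5681 0.0961 0.4179] F [ 0.4 -0.4  2.2] M [-0.233  0.248  0.013] t7 -0.793 w 0.0215
```

Call:
{"method": "servo_tool", "body": {
  "gripper": [0.012],
  "translation": [
    [0,0,0]
  ],
  "spin": [5]
}}

```text
time: 11.78
tcp_pos: [0.5682, 0.0959, 0.418]
orientation: [0.152, 1.57, -0.552]
wrist_force: [-0.1, -1.1, 1.1]
width: 0.0222
```

```bash
python3 q.py
```

```text
t11.78 jaw -40.3 tcp [0.5682 0.0959 0.418 ] F [-0.1 -1.1  1.1] M [-0.297  0.137 -0.006] t7 -0.602 w 0.0222
```

Call:
{"method": "servo_tool", "body": {
  "gripper": [0.012],
  "translation": [
    [0,0,0]
  ],
  "spin": [5]
}}

```text
time: 11.9
tcp_pos: [0.5682, 0.0959, 0.418]
orientation: [0.075, 1.57, -0.542]
wrist_force: [-0.1, 0.4, 1.3]
width: 0.0223
```

```bash
python3 q.py
```

```text
t11.90 jaw -35.4 tcp [0.5682 0.0959 0.418 ] F [-0.1  0.4  1.3] M [-0.204  0.109 -0.091] t7 -0.577 w 0.0223
```

Call:
{"method": "servo_tool", "body": {
  "gripper": [0.012],
  "translation": [
    [0,0,0]
  ],
  "spin": [5]
}}

```text
time: 12.02
tcp_pos: [0.5682, 0.0959, 0.418]
orientation: [0.095, 1.57, -0.434]
wrist_force: [1.1, -0.1, 0.1]
width: 0.0218
```

```bash
python3 q.py
```

```text
t12.03 jaw -30.4 tcp [0.5682 0.0959 0.418 ] F [ 1.1 -0.1  0.1] M [-0.24   0.097 -0.096] t7 -0.555 w 0.0218
```

Call:
{"method": "servo_tool", "body": {
  "gripper": [0.012,0.012],
  "translation": [
    [0,0,0],
    [0,0,0.0001]
  ],
  "spin": [8,16]
}}

```text
time: 12.28
tcp_pos: [0.5682, 0.0959, 0.4181]
orientation: [-0.152, 1.57, -0.401]
wrist_force: [-0.9, -0.5, 0.7]
width: 0.0223
```

```bash
python3 q.py
```

```text
t12.28 jaw -14.3 tcp [0.5682 0.0959 0.4181] F [-0.9 -0.5  0.7] M [-0.128  0.078 -0.058] t7 -0.930 w 0.0223
```

Call:
{"method": "servo_tool", "body": {
  "gripper": [0.012,0.012],
  "translation": [
    [0,0,0.0001],
    [0,0,0.0002]
  ],
  "spin": [8,16]
}}

```text
time: 12.52
tcp_pos: [0.5683, 0.0959, 0.4182]
orientation: [-0.387, 1.57, -0.357]
wrist_force: [0.3, 0.3, 0.1]
width: 0.022
```

```bash
python3 q.py
```

```text
t12.53 jaw 1.7 tcp [0.5683 0.0959 0.4182] F [0.3 0.3 0.1] M [-0.206  0.016 -0.066] t7 -0.940 w 0.0220
```

Call:
{"method": "servo_tool", "body": {
  "gripper": [0.012,0.012],
  "translation": [
    [0,0,0],
    [0,0,0]
  ],
  "spin": [8,16]
}}

```text
time: 12.78
tcp_pos: [0.5682, 0.0959, 0.4182]
orientation: [-0.648, 1.57, -0.339]
wrist_force: [-0.1, 0.1, 0.1]
width: 0.022
```

```bash
python3 q.py
```

```text
t12.78 jaw 17.7 tcp [0.5682 0.0959 0.4182] F [-0.1  0.1  0.1] M [-0.144  0.001 -0.06 ] t7 -0.949 w 0.0220
```

Call:
{"method": "servo_tool", "body": {
  "gripper": [0.012,0.012],
  "translation": [
    [0,0,0],
    [0,0,0]
  ],
  "spin": [8,16]
}}

```text
time: 13.02
tcp_pos: [0.5682, 0.0957, 0.4182]
orientation: [-1.272, 1.57, -0.684]
wrist_force: [0.1, -0.9, 0.5]
width: 0.0222
```

```bash
python3 q.py
```

```text
t13.03 jaw 33.7 tcp [0.5682 0.0957 0.4182] F [ 0.1 -0.9  0.5] M [-0.397  0.036 -0.036] t7 -0.967 w 0.0222
```

Call:
{"method": "servo_tool", "body": {
  "gripper": [0.012,0.012,0.012,0.012],
  "translation": [
    [0,0,0],
    [0,0,0],
    [0,0,0],
    [0,0,0]
  ],
  "spin": [8,15,19.5,19.5]
}}

```text
time: 13.52
tcp_pos: [0.5682, 0.0956, 0.4181]
orientation: [-1.477, 1.57, -0.554]
wrist_force: [0.2, -1.5, 1.0]
width: 0.022
```

```bash
python3 look.py pics/l3.png
```

```text
t13.53 tcp [0.5682 0.0956 0.4181] jawyaw 52.9 ax [ 0.001 -0.    -1.   ] q7 0.90 F [ 0.2  -1.52  1.04] M [-0.338 -0.148 -0.077] w0.0220 t7 0.293
[-0.5   0.44  0.44  1.57 -0.2   1.17  0.9 ]
```

View pics/l3r.png

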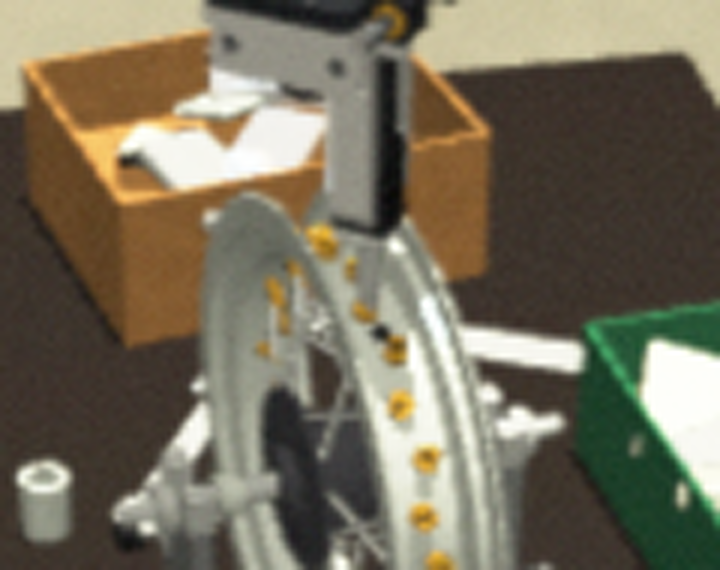

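Call:
{"method": "servo_tool", "body": {
  "gripper": [0.012],
  "translation": [
    [0,0,0]
  ],
  "spin": [-2.5]
}}

```text
time: 13.7
tcp_pos: [0.5682, 0.0956, 0.4181]
orientation: [-1.644, 1.57, -0.765]
wrist_force: [-0.1, -1.6, 0.5]
width: 0.0223
```

```bash
python3 q.py
```

```text
t13.70 jaw 50.3 tcp [0.5682 0.0956 0.4181] F [-0.1 -1.6  0.5] M [-0.447 -0.149 -0.03 ] t7 0.447 w 0.0223
```

Call:
{"method": "servo_tool", "body": {
  "gripper": [0.012],
  "translation": [
    [0,0,0]
  ],
  "spin": [-2.5]
}}

```text
time: 13.82
tcp_pos: [0.5682, 0.0956, 0.4181]
orientation: [-1.792, 1.57, -0.958]
wrist_force: [0.3, -1.8, 1.1]
width: 0.0219
```

```bash
python3 q.py
```

```text
t13.82 jaw 47.8 tcp [0.5682 0.0956 0.4181] F [ 0.3 -1.8  1.1] M [-0.499 -0.079 -0.03 ] t7 0.338 w 0.0219
```

Call:
{"method": "servo_tool", "body": {
  "gripper": [0.012],
  "translation": [
    [0,0,0]
  ],
  "spin": [-2.5]
}}

```text
time: 13.95
tcp_pos: [0.5682, 0.0956, 0.4181]
orientation: [-1.849, 1.57, -1.058]
wrist_force: [1.8, -0.9, 1.1]
width: 0.0222
```

```bash
python3 q.py
```

```text
t13.95 jaw 45.3 tcp [0.5682 0.0956 0.4181] F [ 1.8 -0.9  1.1] M [-0.505 -0.093  0.045] t7 0.326 w 0.0222
```

Call:
{"method": "servo_tool", "body": {
  "gripper": [0.012],
  "translation": [
    [0,0,0]
  ],
  "spin": [-2.5]
}}

```text
time: 14.08
tcp_pos: [0.5681, 0.0955, 0.4181]
orientation: [-1.922, 1.57, -1.175]
wrist_force: [0.5, -2.3, 0.6]
width: 0.022
```

```bash
python3 q.py
```

```text
t14.07 jaw 42.8 tcp [0.5681 0.0955 0.4181] F [ 0.5 -2.3  0.6] M [-0.451 -0.078  0.046] t7 0.319 w 0.0220
```

Call:
{"method": "servo_tool", "body": {
  "gripper": [0.012,0.012],
  "translation": [
    [0,0,0],
    [0,0,0]
  ],
  "spin": [8,10]
}}

```text
time: 14.32
tcp_pos: [0.5682, 0.0957, 0.4181]
orientation: [-1.703, 1.57, -0.779]
wrist_force: [1.0, -1.5, 0.3]
width: 0.0223
```

```bash
python3 q.py
```

```text
t14.32 jaw 53.0 tcp [0.5682 0.0957 0.4181] F [ 1.  -1.5  0.3] M [-0.532 -0.239 -0.081] t7 0.091 w 0.0223
```

Call:
{"method": "servo_tool", "body": {
  "gripper": [0.012],
  "translation": [
    [0,0,0]
  ],
  "spin": [-4]
}}

```text
time: 14.45
tcp_pos: [0.5682, 0.0956, 0.4181]
orientation: [-1.504, 1.57, -0.653]
wrist_force: [0.7, -1.9, 1.4]
width: 0.0218
```

```bash
python3 q.py
```

```text
t14.45 jaw 48.8 tcp [0.5682 0.0956 0.4181] F [ 0.7 -1.9  1.4] M [-0.592 -0.184 -0.042] t7 0.769 w 0.0218
```

Call:
{"method": "servo_tool", "body": {
  "gripper": [0.012,0.012,0.012,0.012,0.012,0.012],
  "translation": [
    [0,0,0.006],
    [0,0,0.016],
    [0,0.013,0.016],
    [0.001,0.0263,0.016],
    [0.001,0.0263,0.011],
    [0.001,0.0263,0.011]
  ],
  "spin": [0,0,3,8,8,8]
}}

```text
time: 15.2
tcp_pos: [0.5686, 0.1224, 0.4283]
orientation: [2.486, 1.569, -2.802]
wrist_force: [0.3, -0.3, -2.4]
width: 0.0219
```

```bash
python3 look.py pics/l4.png
```

```text
t15.20 tcp [0.5686 0.1224 0.4283] jawyaw 57.0 ax [-0.001 -0.001 -1.   ] q7 0.91 F [ 0.28 -0.3  -2.36] M [-0.062  0.009 -0.009] w0.0219 t7 0.010
[-0.53  0.44  0.42  1.54 -0.18  1.2   0.91]
```

View pics/l4r.png

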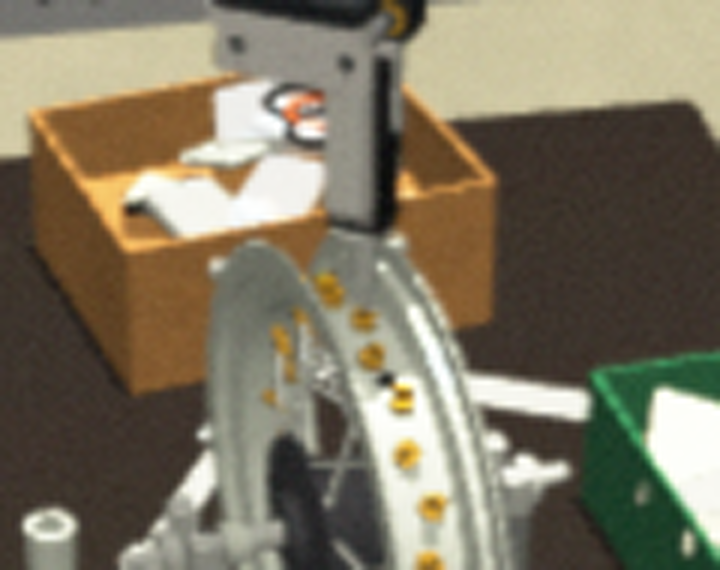

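Call:
{"method": "servo_tool", "body": {
  "gripper": [0.012,0.012],
  "translation": [
    [0,0,-0.001],
    [0,0,-0.0015]
  ],
  "spin": [0,0]
}}

```text
time: 15.5
tcp_pos: [0.569, 0.1222, 0.4275]
orientation: [-2.653, 1.571, -1.658]
wrist_force: [0.7, -0.5, -1.4]
width: 0.022
```

Call:
{"method": "servo_tool", "body": {
  "gripper": [0.012,0.012],
  "translation": [
    [0,0,-0.0007],
    [0,0,-0.001]
  ],
  "spin": [0,0]
}}

```text
time: 15.75
tcp_pos: [0.569, 0.1225, 0.4265]
orientation: [1.177, 1.571, 2.172]
wrist_force: [-0.3, -0.1, -1.0]
width: 0.0222
```

Call:
{"method": "servo_tool", "body": {
  "gripper": [0.012,0.012],
  "translation": [
    [0,0,-0.0007],
    [0,0,-0.001]
  ],
  "spin": [0,0]
}}

```text
time: 16.0
tcp_pos: [0.569, 0.1225, 0.4259]
orientation: [-0.554, 1.57, 0.441]
wrist_force: [0.3, -0.5, 1.6]
width: 0.0221
```

Call:
{"method": "servo_tool", "body": {
  "gripper": [0.012],
  "translation": [
    [0,0,0]
  ],
  "spin": [7]
}}

```text
time: 16.12
tcp_pos: [0.5692, 0.1227, 0.4259]
orientation: [-0.865, 1.57, 0.255]
wrist_force: [-0.1, 0.1, 1.1]
width: 0.0219
```

Call:
{"method": "servo_tool", "body": {
  "gripper": [0.012],
  "translation": [
    [0,0,0]
  ],
  "spin": [7]
}}

```text
time: 16.25
tcp_pos: [0.5692, 0.1228, 0.426]
orientation: [-0.785, 1.569, 0.458]
wrist_force: [0.8, 0.5, 1.1]
width: 0.0219
```

Call:
{"method": "servo_tool", "body": {
  "gripper": [0.012],
  "translation": [
    [0,0,0]
  ],
  "spin": [7]
}}

```text
time: 16.38
tcp_pos: [0.5693, 0.1228, 0.4259]
orientation: [-0.836, 1.569, 0.53]
wrist_force: [-0.0, -0.1, 1.2]
width: 0.0217
```

Call:
{"method": "servo_tool", "body": {
  "gripper": [0.012],
  "translation": [
    [0,0,0]
  ],
  "spin": [7]
}}

```text
time: 16.5
tcp_pos: [0.5693, 0.1228, 0.4259]
orientation: [-0.912, 1.569, 0.576]
wrist_force: [0.2, 1.2, 0.2]
width: 0.0221
```

Call:
{"method": "servo_tool", "body": {
  "gripper": [0.012],
  "translation": [
    [0,0,0]
  ],
  "spin": [7]
}}

```text
time: 16.62
tcp_pos: [0.5692, 0.1227, 0.4258]
orientation: [-1.125, 1.57, 0.485]
wrist_force: [-0.6, 0.0, 1.0]
width: 0.0218
```

Call:
{"method": "servo_tool", "body": {
  "gripper": [0.012],
  "translation": [
    [0,0,0]
  ],
  "spin": [7]
}}

```text
time: 16.75
tcp_pos: [0.5692, 0.1228, 0.4258]
orientation: [-1.114, 1.57, 0.619]
wrist_force: [0.1, 0.1, 0.4]
width: 0.0218
```

```bash
python3 q.py
```

```text
t16.75 jaw 99.3 tcp [0.5692 0.1228 0.4258] F [0.1 0.1 0.4] M [ 0.227 -0.001 -0.003] t7 -0.912 w 0.0218
```

Call:
{"method": "servo_tool", "body": {
  "gripper": [0.012],
  "translation": [
    [0,0,-0.0002]
  ],
  "spin": [7]
}}

```text
time: 16.88
tcp_pos: [0.5692, 0.1229, 0.4257]
orientation: [-1.135, 1.569, 0.719]
wrist_force: [0.7, 0.2, 1.0]
width: 0.022
```

Call:
{"method": "servo_tool", "body": {
  "gripper": [0.012],
  "translation": [
    [0,0,0]
  ],
  "spin": [7]
}}

```text
time: 17.0
tcp_pos: [0.5691, 0.1228, 0.4255]
orientation: [-1.329, 1.57, 0.647]
wrist_force: [-0.9, -0.5, -1.0]
width: 0.0224
```

Call:
{"method": "servo_tool", "body": {
  "gripper": [0.012],
  "translation": [
    [0,0,0]
  ],
  "spin": [7]
}}

```text
time: 17.12
tcp_pos: [0.569, 0.1225, 0.4252]
orientation: [2.68, 1.571, -1.504]
wrist_force: [-0.2, -0.5, -2.4]
width: 0.0219
```

```bash
python3 q.py
```

```text
t17.12 jaw 120.2 tcp [0.569  0.1225 0.4252] F [-0.2 -0.5 -2.4] M [ 0.034  0.008 -0.003] t7 -0.918 w 0.0219
```

Call:
{"method": "servo_tool", "body": {
  "gripper": [0.012,0.012,0.012],
  "translation": [
    [0,0,-0.001],
    [0,0,-0.002],
    [0,0,-0.0022]
  ],
  "spin": [0,0,0]
}}

```text
time: 17.5
tcp_pos: [0.5689, 0.1225, 0.4229]
orientation: [1.571, 1.57, -2.618]
wrist_force: [-0.5, 1.0, -1.7]
width: 0.0223
```

```bash
python3 q.py
```

```text
t17.50 jaw 120.0 tcp [0.5689 0.1225 0.4229] F [-0.5  1.  -1.7] M [0.09  0.019 0.01 ] t7 -0.012 w 0.0223
```

Call:
{"method": "servo_tool", "body": {
  "gripper": [0.012,0.012],
  "translation": [
    [0,0,-0.0006],
    [0,0,-0.0011]
  ],
  "spin": [0,0]
}}

```text
time: 17.75
tcp_pos: [0.569, 0.1226, 0.4224]
orientation: [-1.703, 1.57, 0.392]
wrist_force: [-1.0, -0.3, 3.0]
width: 0.0219
```

```bash
python3 q.py
```

```text
t17.75 jaw 120.0 tcp [0.569  0.1226 0.4224] F [-1.  -0.3  3. ] M [ 0.065  0.318 -0.012] t7 -0.004 w 0.0219
```

Call:
{"method": "servo_tool", "body": {
  "gripper": [0.012],
  "translation": [
    [0,0,0.0002]
  ],
  "spin": [-4]
}}

```text
time: 17.88
tcp_pos: [0.569, 0.1225, 0.4225]
orientation: [-1.311, 1.57, 0.712]
wrist_force: [-0.2, 0.2, 0.9]
width: 0.0222
```

```bash
python3 q.py
```

```text
t17.88 jaw 115.9 tcp [0.569  0.1225 0.4225] F [-0.2  0.2  0.9] M [ 0.059  0.143 -0.016] t7 0.682 w 0.0222
```

Call:
{"method": "servo_tool", "body": {
  "gripper": [0.012],
  "translation": [
    [0,0,0]
  ],
  "spin": [-3]
}}

```text
time: 18.0
tcp_pos: [0.569, 0.1225, 0.4224]
orientation: [-1.669, 1.57, 0.301]
wrist_force: [-0.7, 0.0, 0.0]
width: 0.0224
```

```bash
python3 q.py
```

```text
t18.00 jaw 112.9 tcp [0.569  0.1225 0.4224] F [-0.7  0.   0. ] M [0.049 0.079 0.037] t7 0.350 w 0.0224
```

Call:
{"method": "servo_tool", "body": {
  "gripper": [0.012],
  "translation": [
    [0,0,0]
  ],
  "spin": [-3]
}}

```text
time: 18.12
tcp_pos: [0.5691, 0.1224, 0.4224]
orientation: [-2.018, 1.57, -0.1]
wrist_force: [-0.3, -0.6, 1.2]
width: 0.022
```

```bash
python3 q.py
```

```text
t18.12 jaw 109.9 tcp [0.5691 0.1224 0.4224] F [-0.3 -0.6  1.2] M [ 0.01   0.008 -0.009] t7 0.385 w 0.0220
```

Call:
{"method": "servo_tool", "body": {
  "gripper": [0.012],
  "translation": [
    [0,0,0]
  ],
  "spin": [-3]
}}

```text
time: 18.25
tcp_pos: [0.569, 0.1223, 0.4224]
orientation: [-2.425, 1.57, -0.559]
wrist_force: [-0.6, -0.5, -0.2]
width: 0.022
```

```bash
python3 q.py
```

```text
t18.25 jaw 106.9 tcp [0.569  0.1223 0.4224] F [-0.6 -0.5 -0.2] M [-0.085  0.086  0.018] t7 0.384 w 0.0220
```

Call:
{"method": "servo_tool", "body": {
  "gripper": [0.012],
  "translation": [
    [0,0,0]
  ],
  "spin": [-3]
}}

```text
time: 18.38
tcp_pos: [0.5691, 0.1222, 0.4224]
orientation: [-2.478, 1.57, -0.665]
wrist_force: [-0.7, 0.2, -0.0]
width: 0.0222
```

```bash
python3 q.py
```

```text
t18.38 jaw 103.9 tcp [0.5691 0.1222 0.4224] F [-0.7  0.2 -0. ] M [-0.133  0.081  0.001] t7 0.372 w 0.0222
```

Call:
{"method": "servo_tool", "body": {
  "gripper": [0.012],
  "translation": [
    [0,0,0]
  ],
  "spin": [-3]
}}

```text
time: 18.5
tcp_pos: [0.5691, 0.1222, 0.4224]
orientation: [-2.411, 1.57, -0.65]
wrist_force: [-0.9, 0.1, 0.3]
width: 0.0223
```

```bash
python3 q.py
```

```text
t18.50 jaw 100.9 tcp [0.5691 0.1222 0.4224] F [-0.9  0.1  0.3] M [-0.116  0.013  0.01 ] t7 0.349 w 0.0223
```

Call:
{"method": "servo_tool", "body": {
  "gripper": [0.012],
  "translation": [
    [0,0,0]
  ],
  "spin": [-3]
}}

```text
time: 18.62
tcp_pos: [0.5691, 0.1222, 0.4224]
orientation: [-2.329, 1.57, -0.62]
wrist_force: [-0.3, -1.3, 0.1]
width: 0.0221
```

```bash
python3 q.py
```

```text
t18.62 jaw 97.9 tcp [0.5691 0.1222 0.4224] F [-0.3 -1.3  0.1] M [-0.117  0.077  0.002] t7 0.336 w 0.0221
```

Call:
{"method": "servo_tool", "body": {
  "gripper": [0.012],
  "translation": [
    [0,0,0]
  ],
  "spin": [-3]
}}

```text
time: 18.75
tcp_pos: [0.5691, 0.1222, 0.4224]
orientation: [-2.358, 1.57, -0.702]
wrist_force: [0.0, -0.1, 0.1]
width: 0.0222
```

```bash
python3 q.py
```

```text
t18.75 jaw 94.9 tcp [0.5691 0.1222 0.4224] F [ 0.  -0.1  0.1] M [-0.099  0.049  0.04 ] t7 0.336 w 0.0222
```

Call:
{"method": "servo_tool", "body": {
  "gripper": [0.012],
  "translation": [
    [0,0,0]
  ],
  "spin": [-3]
}}

```text
time: 18.88
tcp_pos: [0.5691, 0.1222, 0.4224]
orientation: [-2.289, 1.57, -0.685]
wrist_force: [-1.2, -0.7, 0.9]
width: 0.0223
```

```bash
python3 q.py
```

```text
t18.88 jaw 91.9 tcp [0.5691 0.1222 0.4224] F [-1.2 -0.7  0.9] M [-0.161  0.039  0.051] t7 0.335 w 0.0223
```

Call:
{"method": "servo_tool", "body": {
  "gripper": [0.012],
  "translation": [
    [0,0,0]
  ],
  "spin": [-3]
}}

```text
time: 19.0
tcp_pos: [0.5691, 0.1222, 0.4224]
orientation: [-2.206, 1.57, -0.655]
wrist_force: [0.5, -1.0, -0.6]
width: 0.0223
```

```bash
python3 q.py
```

```text
t19.00 jaw 88.9 tcp [0.5691 0.1222 0.4224] F [ 0.5 -1.  -0.6] M [-0.128  0.069  0.056] t7 0.335 w 0.0223
```

Call:
{"method": "servo_tool", "body": {
  "gripper": [0.012],
  "translation": [
    [0,0,0]
  ],
  "spin": [-3]
}}

```text
time: 19.12
tcp_pos: [0.5691, 0.1223, 0.4224]
orientation: [-2.158, 1.57, -0.659]
wrist_force: [0.4, -1.1, 1.0]
width: 0.0215
```

```bash
python3 q.py
```

```text
t19.12 jaw 85.9 tcp [0.5691 0.1223 0.4224] F [ 0.4 -1.1  1. ] M [-0.141  0.067  0.045] t7 0.335 w 0.0215
```

Call:
{"method": "servo_tool", "body": {
  "gripper": [0.012,0.012,0.012,0.012],
  "translation": [
    [0,0,0],
    [0,0,0],
    [0,0,0],
    [0,0,0]
  ],
  "spin": [-8,-16,-24,-32]
}}

```text
time: 19.62
tcp_pos: [0.569, 0.1223, 0.4225]
orientation: [-1.309, 1.57, -0.371]
wrist_force: [-0.1, -1.1, -0.1]
width: 0.0219
```

```bash
python3 q.py
```

```text
t19.62 jaw 53.8 tcp [0.569  0.1223 0.4225] F [-0.1 -1.1 -0.1] M [-0.145  0.122  0.103] t7 0.968 w 0.0219
```

Call:
{"method": "servo_tool", "body": {
  "gripper": [0.012,0.012,0.012],
  "translation": [
    [0,0,0],
    [0,0,0],
    [0,0,0]
  ],
  "spin": [-8,-16,-24]
}}

```text
time: 20.0
tcp_pos: [0.5691, 0.1224, 0.4225]
orientation: [-0.717, 1.57, -0.198]
wrist_force: [-0.8, -1.2, 0.3]
width: 0.0223
```

```bash
python3 q.py
```

```text
t20.00 jaw 29.8 tcp [0.5691 0.1224 0.4225] F [-0.8 -1.2  0.3] M [-0.153  0.104  0.084] t7 0.959 w 0.0223
```

Call:
{"method": "servo_tool", "body": {
  "gripper": [0.012,0.012,0.012,0.012],
  "translation": [
    [0,0,0],
    [0,0,0],
    [0,0,0],
    [0,0,0]
  ],
  "spin": [-8,-16,-25,-25]
}}

```text
time: 20.5
tcp_pos: [0.5691, 0.1226, 0.4225]
orientation: [-0.462, 1.57, -0.373]
wrist_force: [-0.0, -0.5, 1.5]
width: 0.0222
```

```bash
python3 look.py pics/l5.png; python3 q.py
```

```text
t20.50 tcp [0.5691 0.1226 0.4225] jawyaw 5.1 ax [ 0.001 -0.    -1.   ] q7 0.12 F [-0.03 -0.55  1.52] M [-0.174  0.161  0.026] w0.0222 t7 -0.517
[-0.67  0.48  0.65  1.55 -0.3   1.21  0.12]
t20.55 jaw 5.2 tcp [0.5691 0.1226 0.4225] F [-0.4 -0.8  1.4] M [-0.193  0.175  0.028] t7 -0.179 w 0.0222
```

View pics/l5r.png

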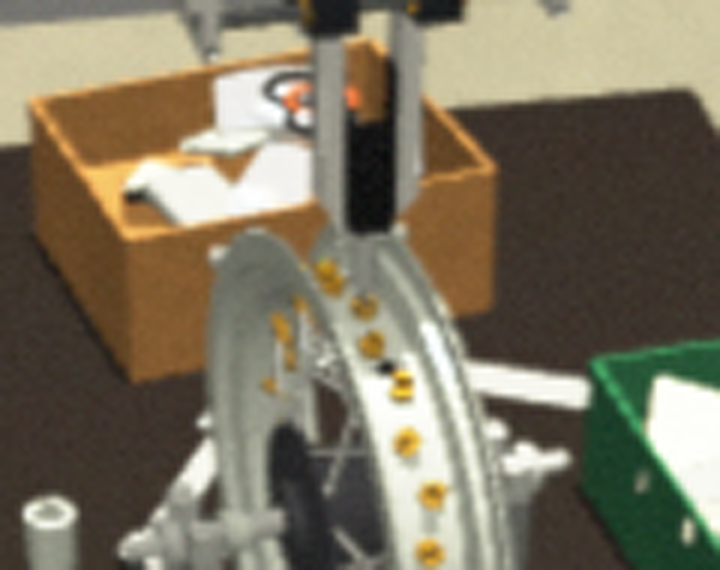

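Call:
{"method": "servo_tool", "body": {
  "gripper": [0.012,0.012,0.012,0.012,0.012,0.012,0.012,0.012],
  "translation": [
    [0,0,0],
    [0,0,0.008],
    [0,0,0.016],
    [-0.005,0.012,0.016],
    [-0.0109,0.0248,0.016],
    [-0.0109,0.0248,0.012],
    [-0.0109,0.0248,0.006],
    [-0.0109,0.0248,0.0055]
  ],
  "spin": [4,4,4,-5,-15,-25,-35,-35]
}}

```text
time: 21.55
tcp_pos: [0.5578, 0.1476, 0.4275]
orientation: [-1.954, 1.57, -2.475]
wrist_force: [0.1, -0.1, -1.1]
width: 0.0219
```

```bash
python3 look.py pics/l6.png; python3 q.py
```

```text
t21.55 tcp [0.5578 0.1476 0.4275] jawyaw -29.9 ax [-0.001 -0.001 -1.   ] q7 -0.45 F [ 0.12 -0.1  -1.11] M [-0.084  0.151  0.034] w0.0219 t7 -0.514
[-0.81  0.51  0.81  1.56 -0.38  1.24 -0.45]
t21.60 jaw -29.8 tcp [0.558  0.1475 0.4277] F [-0.4  0.6 -1.5] M [-0.031  0.13   0.002] t7 -0.147 w 0.0221
```

View pics/l6r.png

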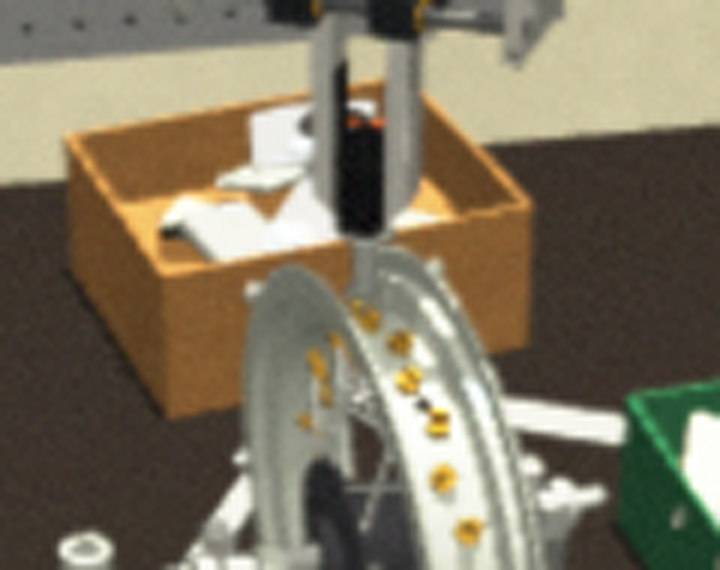

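Call:
{"method": "servo_tool", "body": {
  "gripper": [0.012,0.012],
  "translation": [
    [0,0,-0.001],
    [0,0,-0.0015]
  ],
  "spin": [-2,-4]
}}

```text
time: 21.85
tcp_pos: [0.5581, 0.1472, 0.4264]
orientation: [1.529, 1.57, 0.934]
wrist_force: [0.1, -0.5, -1.5]
width: 0.0218
```

Call:
{"method": "servo_tool", "body": {
  "gripper": [0.012,0.012],
  "translation": [
    [0,0,-0.0006],
    [0,0,-0.0008]
  ],
  "spin": [0,0]
}}

```text
time: 22.1
tcp_pos: [0.5581, 0.1473, 0.4254]
orientation: [2.444, 1.571, 1.851]
wrist_force: [1.1, -0.5, -1.1]
width: 0.0219
```

Call:
{"method": "servo_tool", "body": {
  "gripper": [0.012,0.012],
  "translation": [
    [0,0,-0.0005],
    [0,0,-0.0007]
  ],
  "spin": [0,0]
}}

```text
time: 22.35
tcp_pos: [0.558, 0.1473, 0.4246]
orientation: [2.766, 1.571, 2.173]
wrist_force: [0.6, -0.0, -1.5]
width: 0.0223
```

```bash
python3 q.py
```

```text
t22.35 jaw -34.0 tcp [0.558  0.1473 0.4246] F [ 0.6 -0.  -1.5] M [-0.017  0.12   0.026] t7 0.000 w 0.0223
```

Call:
{"method": "servo_tool", "body": {
  "gripper": [0.012,0.012],
  "translation": [
    [0,0,-0.0005],
    [0,0,-0.001]
  ],
  "spin": [0,0]
}}

```text
time: 22.6
tcp_pos: [0.5581, 0.1473, 0.4238]
orientation: [1.299, 1.571, 0.706]
wrist_force: [-1.3, -1.0, 0.6]
width: 0.0223
```

```bash
python3 q.py
```

```text
t22.60 jaw -34.0 tcp [0.5581 0.1473 0.4238] F [-1.3 -1.   0.6] M [-0.049  0.262 -0.01 ] t7 -0.005 w 0.0223
```

Call:
{"method": "servo_tool", "body": {
  "gripper": [0.012],
  "translation": [
    [0,0,0]
  ],
  "spin": [-6]
}}

```text
time: 22.72
tcp_pos: [0.5581, 0.1472, 0.4239]
orientation: [1.785, 1.57, 1.084]
wrist_force: [0.3, -0.3, 0.4]
width: 0.0221
```

```bash
python3 q.py
```

```text
t22.73 jaw -40.1 tcp [0.5581 0.1472 0.4239] F [ 0.3 -0.3  0.4] M [-0.079  0.216 -0.041] t7 0.965 w 0.0221
```

Call:
{"method": "servo_tool", "body": {
  "gripper": [0.012],
  "translation": [
    [0,0,0]
  ],
  "spin": [-6]
}}

```text
time: 22.85
tcp_pos: [0.5581, 0.1472, 0.4237]
orientation: [1.397, 1.571, 0.591]
wrist_force: [-0.4, -0.2, -1.8]
width: 0.0219
```

```bash
python3 q.py
```

```text
t22.85 jaw -46.2 tcp [0.5581 0.1472 0.4237] F [-0.4 -0.2 -1.8] M [-0.094  0.114 -0.   ] t7 0.738 w 0.0219
```

Call:
{"method": "servo_tool", "body": {
  "gripper": [0.012,0.012],
  "translation": [
    [0,0,-0.0006],
    [0,0,-0.0012]
  ],
  "spin": [0,0]
}}

```text
time: 23.1
tcp_pos: [0.5581, 0.1472, 0.4224]
orientation: [0.007, 1.571, -0.794]
wrist_force: [-0.5, 0.0, -0.9]
width: 0.0219
```

```bash
python3 q.py
```

```text
t23.10 jaw -45.9 tcp [0.5581 0.1472 0.4224] F [-0.5  0.  -0.9] M [-0.15  -0.006  0.005] t7 -0.003 w 0.0219
```

Call:
{"method": "servo_tool", "body": {
  "gripper": [0.012,0.012],
  "translation": [
    [0,0,-0.0004],
    [0,0,-0.0007]
  ],
  "spin": [0,0]
}}

```text
time: 23.35
tcp_pos: [0.5581, 0.1472, 0.4219]
orientation: [0.988, 1.57, 0.186]
wrist_force: [-0.2, -0.8, -0.9]
width: 0.0219
```

```bash
python3 q.py
```

```text
t23.35 jaw -46.0 tcp [0.5581 0.1472 0.4219] F [-0.2 -0.8 -0.9] M [-0.148 -0.003 -0.002] t7 0.005 w 0.0219
```

Call:
{"method": "servo_tool", "body": {
  "gripper": [0.012,0.012],
  "translation": [
    [0,0,-0.0004],
    [0,0,-0.0007]
  ],
  "spin": [0,0]
}}

```text
time: 23.6
tcp_pos: [0.5582, 0.1472, 0.4214]
orientation: [0.989, 1.57, 0.186]
wrist_force: [0.0, -0.9, 1.1]
width: 0.0222
```

```bash
python3 q.py
```

```text
t23.60 jaw -46.0 tcp [0.5582 0.1472 0.4214] F [ 0.  -0.9  1.1] M [-0.22   0.127 -0.019] t7 0.002 w 0.0222
```

Call:
{"method": "servo_tool", "body": {
  "gripper": [0.012,0.012],
  "translation": [
    [0,0,-0.0004],
    [0,0,-0.0006]
  ],
  "spin": [0,0]
}}

```text
time: 23.85
tcp_pos: [0.5582, 0.1472, 0.4211]
orientation: [1.155, 1.57, 0.352]
wrist_force: [-1.2, -0.6, 4.7]
width: 0.0223
```

```bash
python3 q.py
```

```text
t23.85 jaw -46.0 tcp [0.5582 0.1472 0.4211] F [-1.2 -0.6  4.7] M [-0.262  0.431 -0.009] t7 0.004 w 0.0223
```

Call:
{"method": "servo_tool", "body": {
  "gripper": [0.012],
  "translation": [
    [0,0,0.0004]
  ],
  "spin": [3]
}}

```text
time: 23.98
tcp_pos: [0.5582, 0.1472, 0.4213]
orientation: [0.786, 1.57, 0.037]
wrist_force: [0.2, -0.8, 2.1]
width: 0.0224
```

```bash
python3 q.py
```

```text
t23.98 jaw -42.9 tcp [0.5582 0.1472 0.4213] F [ 0.2 -0.8  2.1] M [-0.184  0.206  0.035] t7 -0.455 w 0.0224
```

Call:
{"method": "servo_tool", "body": {
  "gripper": [0.012],
  "translation": [
    [0,0,0]
  ],
  "spin": [3]
}}

```text
time: 24.1
tcp_pos: [0.5582, 0.1472, 0.4212]
orientation: [0.728, 1.57, 0.032]
wrist_force: [-0.4, -0.2, 4.4]
width: 0.0221
```

```bash
python3 q.py
```

```text
t24.10 jaw -39.9 tcp [0.5582 0.1472 0.4212] F [-0.4 -0.2  4.4] M [-0.212  0.144 -0.004] t7 -0.340 w 0.0221
```

Call:
{"method": "servo_tool", "body": {
  "gripper": [0.012],
  "translation": [
    [0,0,0]
  ],
  "spin": [3]
}}

```text
time: 24.22
tcp_pos: [0.5584, 0.1471, 0.4213]
orientation: [0.637, 1.57, -0.007]
wrist_force: [-0.2, 0.3, 3.9]
width: 0.0225
```

```bash
python3 q.py
```

```text
t24.23 jaw -36.9 tcp [0.5584 0.1471 0.4213] F [-0.2  0.3  3.9] M [-0.252  0.052 -0.037] t7 -0.338 w 0.0225
```

Call:
{"method": "servo_tool", "body": {
  "gripper": [0.012],
  "translation": [
    [0,0,0]
  ],
  "spin": [3]
}}

```text
time: 24.35
tcp_pos: [0.5584, 0.1471, 0.4213]
orientation: [0.601, 1.569, 0.01]
wrist_force: [0.6, -0.8, 3.6]
width: 0.0225
```

```bash
python3 q.py
```

```text
t24.35 jaw -33.9 tcp [0.5584 0.1471 0.4213] F [ 0.6 -0.8  3.6] M [-0.23  -0.045 -0.065] t7 -0.328 w 0.0225
```

Call:
{"method": "servo_tool", "body": {
  "gripper": [0.012],
  "translation": [
    [0,0,0]
  ],
  "spin": [3]
}}

```text
time: 24.48
tcp_pos: [0.5584, 0.1471, 0.4213]
orientation: [0.529, 1.57, -0.01]
wrist_force: [0.1, -1.4, 3.1]
width: 0.0221
```

```bash
python3 q.py
```

```text
t24.48 jaw -30.9 tcp [0.5584 0.1471 0.4213] F [ 0.1 -1.4  3.1] M [-0.298  0.051 -0.019] t7 -0.314 w 0.0221
```

```bash
cat > qa.py <<'E'
from h import *
F=[];Mm=[]
for i in range(5):
    s=ctrl.sense();F.append(s["wrist_force"]);Mm.append(s["torque"])
    if i<4: snapshot("side")
M=Ro.from_euler("xyz",s["orientation"]).as_matrix()
print("t%.2f jaw %.1f tcp %s F %s M %s Mz %s"%(s["time"],np.degrees(np.arctan2(M[1,2],M[0,2])),s["tcp_pos"].round(4),np.mean(F,0).round(2),np.mean(Mm,0).round(3),np.array(Mm)[:,2].round(3)))
E
python3 qa.py
```

```text
t24.68 jaw -31.1 tcp [0.5585 0.1471 0.4212] F [ 0.75 -1.15  3.44] M [-0.3   -0.061 -0.038] Mz [-0.019 -0.012 -0.084 -0.005 -0.069]
```

Call:
{"method": "servo_tool", "body": {
  "gripper": [0.012],
  "translation": [
    [0,0,0.0002]
  ],
  "spin": [3]
}}

```text
time: 24.8
tcp_pos: [0.5584, 0.1472, 0.4213]
orientation: [0.26, 1.57, -0.228]
wrist_force: [1.2, -0.7, 3.2]
width: 0.0221
```

```bash
python3 qa.py
```

```text
t25.00 jaw -28.1 tcp [0.5584 0.1472 0.4213] F [ 0.94 -0.6   3.3 ] M [-0.326 -0.215 -0.074] Mz [-0.074 -0.067 -0.077 -0.063 -0.092]
```

Call:
{"method": "servo_tool", "body": {
  "gripper": [0.012],
  "translation": [
    [0,0,0.0002]
  ],
  "spin": [3]
}}

```text
time: 25.12
tcp_pos: [0.5584, 0.1472, 0.4213]
orientation: [0.003, 1.57, -0.433]
wrist_force: [1.9, -0.9, 1.7]
width: 0.0219
```

```bash
python3 qa.py
```

```text
t25.32 jaw -25.1 tcp [0.5584 0.1472 0.4213] F [ 1.86 -0.72  1.96] M [-0.377 -0.455 -0.054] Mz [-0.1    0.002 -0.054 -0.08  -0.037]
```

Call:
{"method": "servo_tool", "body": {
  "gripper": [0.012],
  "translation": [
    [0,0,0.0002]
  ],
  "spin": [3]
}}

```text
time: 25.45
tcp_pos: [0.5583, 0.1472, 0.4214]
orientation: [-0.151, 1.57, -0.535]
wrist_force: [2.3, -1.6, 1.7]
width: 0.022
```

```bash
python3 qa.py
```

```text
t25.65 jaw -22.1 tcp [0.5583 0.1472 0.4214] F [ 2.46 -1.23  1.12] M [-0.411 -0.667 -0.042] Mz [-0.001 -0.065 -0.04  -0.094 -0.011]
```

Call:
{"method": "servo_tool", "body": {
  "gripper": [0.012],
  "translation": [
    [0,0,0]
  ],
  "spin": [-4]
}}

```text
time: 25.78
tcp_pos: [0.5583, 0.1472, 0.4214]
orientation: [0.369, 1.57, -0.088]
wrist_force: [3.7, -0.6, 0.1]
width: 0.0224
```

```bash
python3 qa.py
```

```text
t25.98 jaw -25.9 tcp [0.5583 0.1472 0.4215] F [ 3.22 -1.33  1.31] M [-0.448 -0.791 -0.019] Mz [-0.001 -0.002  0.014 -0.031 -0.075]
```

Call:
{"method": "servo_tool", "body": {
  "gripper": [0.012],
  "translation": [
    [0,0,0]
  ],
  "spin": [-4]
}}

```text
time: 26.1
tcp_pos: [0.5582, 0.1472, 0.4215]
orientation: [0.458, 1.57, -0.067]
wrist_force: [3.4, -1.0, 1.2]
width: 0.0222
```

```bash
python3 qa.py
```

```text
t26.30 jaw -29.9 tcp [0.5582 0.1473 0.4215] F [ 3.   -1.39  1.34] M [-0.506 -0.814 -0.043] Mz [-0.041 -0.028 -0.054 -0.051 -0.04 ]
```

Call:
{"method": "servo_tool", "body": {
  "gripper": [0.012],
  "translation": [
    [0,0,0]
  ],
  "spin": [-4]
}}

```text
time: 26.42
tcp_pos: [0.5581, 0.1472, 0.4215]
orientation: [1.701, 1.571, 1.108]
wrist_force: [3.2, -0.4, 1.6]
width: 0.0221
```

```bash
python3 qa.py
```

```text
t26.62 jaw -33.9 tcp [0.558  0.1472 0.4215] F [ 2.75 -1.27  1.69] M [-0.512 -0.769 -0.01 ] Mz [-0.022  0.009 -0.015  0.008 -0.032]
```

Call:
{"method": "servo_tool", "body": {
  "gripper": [0.012],
  "translation": [
    [0,0,0]
  ],
  "spin": [4]
}}

```text
time: 26.75
tcp_pos: [0.5581, 0.1473, 0.4215]
orientation: [-0.431, 1.571, -0.95]
wrist_force: [2.2, -1.4, 1.0]
width: 0.0223
```

```bash
python3 qa.py
```

```text
t26.95 jaw -30.0 tcp [0.5581 0.1472 0.4215] F [ 2.7  -1.58  0.99] M [-0.52  -0.835 -0.023] Mz [ 0.008 -0.033 -0.032 -0.044 -0.012]
```

Call:
{"method": "servo_tool", "body": {
  "gripper": [0.012],
  "translation": [
    [0,0,0]
  ],
  "spin": [4]
}}

```text
time: 27.08
tcp_pos: [0.5582, 0.1473, 0.4215]
orientation: [-0.229, 1.57, -0.681]
wrist_force: [3.2, -0.5, 1.1]
width: 0.0221
```

```bash
python3 qa.py
```

```text
t27.27 jaw -26.1 tcp [0.5582 0.1472 0.4215] F [ 3.07 -1.09  0.52] M [-0.553 -0.953 -0.021] Mz [-0.025 -0.03   0.001 -0.004 -0.047]
```

Call:
{"method": "servo_tool", "body": {
  "gripper": [0.012],
  "translation": [
    [0,0,0]
  ],
  "spin": [4]
}}

```text
time: 27.4
tcp_pos: [0.5582, 0.1473, 0.4215]
orientation: [-0.131, 1.57, -0.514]
wrist_force: [3.1, -1.9, 1.6]
width: 0.0222
```

```bash
python3 qa.py
```

```text
t27.60 jaw -22.1 tcp [0.5582 0.1473 0.4215] F [ 3.68 -1.28  0.92] M [-0.546 -1.026 -0.054] Mz [-0.028 -0.033 -0.084 -0.04  -0.082]
```

Call:
{"method": "servo_tool", "body": {
  "gripper": [0.012],
  "translation": [
    [0,0,0]
  ],
  "spin": [4]
}}

```text
time: 27.72
tcp_pos: [0.5582, 0.1473, 0.4215]
orientation: [-0.313, 1.57, -0.626]
wrist_force: [3.3, -1.4, 0.5]
width: 0.0219
```

```bash
python3 qa.py
```

```text
t27.93 jaw -18.1 tcp [0.5582 0.1472 0.4215] F [ 4.14 -1.55  0.55] M [-0.575 -1.076 -0.049] Mz [-0.084 -0.042 -0.04  -0.039 -0.04 ]
```

Call:
{"method": "servo_tool", "body": {
  "gripper": [0.012,0.012],
  "translation": [
    [0.0005,-0.0002,0],
    [0.0005,-0.0002,0]
  ],
  "spin": [8,16]
}}

```text
time: 28.18
tcp_pos: [0.5583, 0.1472, 0.4215]
orientation: [-3.121, 1.57, 3.13]
wrist_force: [4.0, -1.8, 1.1]
width: 0.022
```

```bash
python3 q.py
```

```text
t28.18 jaw -1.8 tcp [0.5583 0.1472 0.4215] F [ 4.  -1.8  1.1] M [-0.488 -0.81  -0.053] t7 -0.945 w 0.0220
```

Call:
{"method": "servo_tool", "body": {
  "gripper": [0.012,0.012],
  "translation": [
    [0,0,0],
    [0,0,0]
  ],
  "spin": [8,16]
}}

```text
time: 28.42
tcp_pos: [0.5583, 0.1472, 0.4215]
orientation: [2.767, 1.57, 3.015]
wrist_force: [1.9, -1.2, 0.9]
width: 0.0221
```

```bash
python3 q.py
```

```text
t28.43 jaw 14.2 tcp [0.5583 0.1472 0.4215] F [ 1.9 -1.2  0.9] M [-0.481 -0.852 -0.036] t7 -0.952 w 0.0221
```

Call:
{"method": "servo_tool", "body": {
  "gripper": [0.012,0.012,0.012],
  "translation": [
    [0.0002,0,0],
    [0.0002,0,0],
    [0.0002,0,0]
  ],
  "spin": [8,16,24]
}}

```text
time: 28.8
tcp_pos: [0.5583, 0.1471, 0.4215]
orientation: [2.524, 1.569, -3.093]
wrist_force: [2.7, -1.6, 1.8]
width: 0.0223
```

```bash
python3 q.py
```

```text
t28.80 jaw 38.2 tcp [0.5583 0.1471 0.4215] F [ 2.7 -1.6  1.8] M [-0.439 -0.749 -0.063] t7 -0.963 w 0.0223
```

Call:
{"method": "servo_tool", "body": {
  "gripper": [0.012,0.012,0.012,0.012],
  "translation": [
    [0,0,0],
    [0,0,0],
    [0,0,0],
    [0,0,0]
  ],
  "spin": [8,16,20,20]
}}

```text
time: 29.3
tcp_pos: [0.5583, 0.1471, 0.4215]
orientation: [2.024, 1.569, 3.035]
wrist_force: [0.7, -0.5, 1.6]
width: 0.0218
```

```bash
python3 qa.py;python3 look.py pics/l7.png
```

```text
t29.50 jaw 58.0 tcp [0.5583 0.1471 0.4215] F [ 0.95 -1.02  2.51] M [-0.374 -0.416 -0.079] Mz [-0.106 -0.06  -0.112 -0.079 -0.04 ]
t29.50 tcp [0.5583 0.1471 0.4215] jawyaw 58.0 ax [-0.001 -0.    -1.   ] q7 0.88 F [ 1.21 -0.45  2.79] M [-0.37  -0.293 -0.04 ] w0.0219 t7 0.038
[-0.57  0.44  0.4   1.56 -0.18  1.18  0.88]
```

View pics/l7r.png

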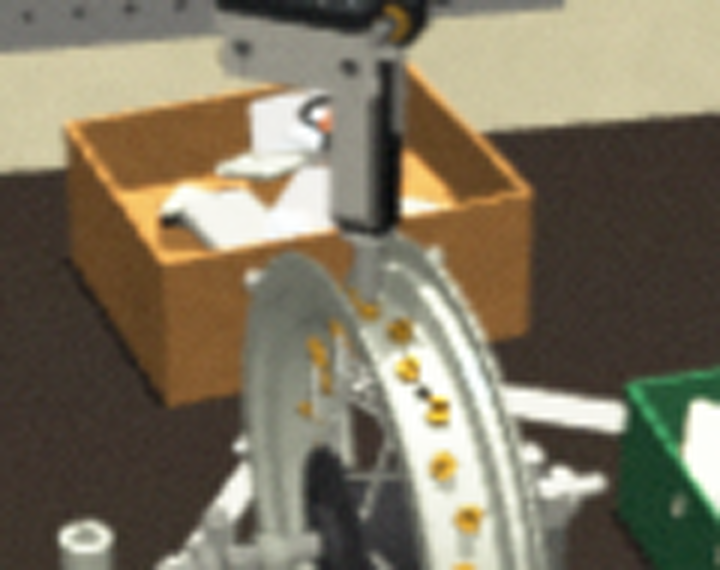

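Call:
{"method": "servo_tool", "body": {
  "gripper": [0.012,0.012,0.012,0.012,0.012,0.012,0.012,0.012,0.012,0.012,0.012,0.012,0.012,0.012,0.012,0.012,0.012,0.012,0.012,0.012],
  "translation": [
    [0,0,0],
    [0,0,0.006],
    [0,0,0.025],
    [0,0,0.05],
    [-0.01,-0.02,0.055],
    [-0.02,-0.06,0.055],
    [-0.03,-0.1,0.055],
    [-0.04,-0.14,0.055],
    [-0.05,-0.18,0.055],
    [-0.06,-0.22,0.055],
    [-0.07,-0.26,0.04],
    [-0.08,-0.3,0.01],
    [-0.085,-0.34,-0.03],
    [-0.095,-0.38,-0.07],
    [-0.106,-0.41,-0.1],
    [-0.106,-0.426,-0.13],
    [-0.106,-0.426,-0.13],
    [-0.106,-0.426,-0.13],
    [-0.106,-0.426,-0.13],
    [-0.106,-0.426,-0.13]
  ],
  "spin": [-4,-4,-4,-6,-16,-26,-36,-46,-56,-66,-76,-86,-96,-106,-116,-126,-136,-146,-156,-160]
}}

```text
time: 32.05
tcp_pos: [0.4528, -0.2775, 0.2907]
orientation: [-2.466, 1.568, 2.036]
wrist_force: [0.0, -0.5, -2.9]
width: 0.0222
```

```bash
cat > look2.py <<'E'
from h import *
import sys
s,M=st();print(s["joint_pos"].round(2))
P=snapshot("side");k=6
t=s["tcp_pos"];q=proj(P,[t-[0,0,.148],[.4517,-.2789,.052]]);c=q[1].astype(int)-[0,20]
im=P["img"][c[1]-50:c[1]+45,c[0]-60:c[0]+60,::-1];im=cv2.resize(im,None,fx=k,fy=k,interpolation=cv2.INTER_CUBIC)
for j,a in enumerate(q): cv2.circle(im,tuple(((a-c+[60,50]+.5)*k).astype(int).tolist()),3,(0,0,255) if j==0 else (0,255,0),1)
cv2.imwrite(sys.argv[1],im)
E
python3 look2.py pics/r1.png
```

```text
t32.05 tcp [ 0.4528 -0.2775  0.2907] jawyaw -102.1 ax [-0.001  0.003 -1.   ] q7 -0.54 F [ 0.   -0.55 -2.89] M [-0.027  0.142  0.029] w0.0222 t7 0.249
[-0.13  0.7   1.06  1.88 -0.72  1.01 -0.54]
```

View pics/r1.png

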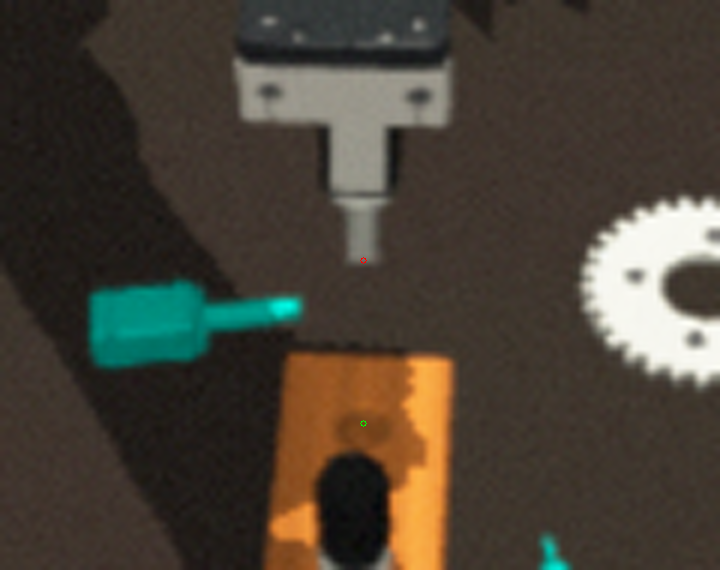

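Call:
{"method": "servo_tool", "body": {
  "gripper": [0.012,0.012,0.012,0.012,0.012],
  "translation": [
    [0,-0.0005,-0.03],
    [0,-0.0005,-0.06],
    [0,-0.0005,-0.075],
    [0,-0.0005,-0.09],
    [0,-0.0005,-0.1]
  ],
  "spin": [0,0,0,0,0]
}}

```text
time: 32.72
tcp_pos: [0.4529, -0.2794, 0.191]
orientation: [2.594, 1.57, 0.814]
wrist_force: [0.3, -0.3, -1.9]
width: 0.0223
```

```bash
python3 look2.py pics/r2.png
```

```text
t32.73 tcp [ 0.4529 -0.2794  0.191 ] jawyaw -102.0 ax [ 0.  0. -1.] q7 -0.40 F [ 0.33 -0.33 -1.94] M [ 0.013  0.16  -0.033] w0.0223 t7 -0.097
[-0.04  0.82  0.91  1.97 -0.89  0.83 -0.4 ]
```

View pics/r2.png

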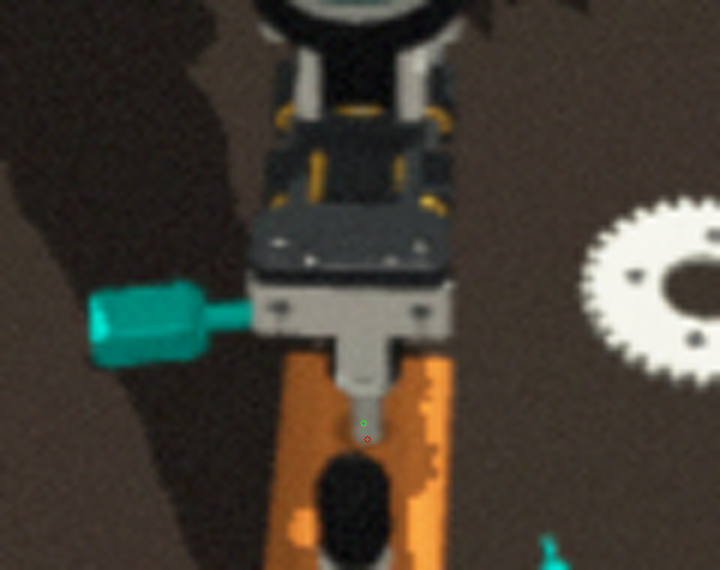

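Call:
{"method": "servo_tool", "body": {
  "gripper": [0.012,0.012,0.012,0.012],
  "translation": [
    [-0.0005,0,-0.015],
    [-0.0007,0,-0.026],
    [-0.0007,0,-0.029],
    [-0.0007,0,-0.0295]
  ],
  "spin": [0,0,0,0]
}}

```text
time: 33.28
tcp_pos: [0.452, -0.2795, 0.1619]
orientation: [-0.708, 1.571, -2.488]
wrist_force: [0.4, 0.3, -1.6]
width: 0.022
```

Call:
{"method": "servo_tool", "body": {
  "gripper": [0.012,0.012],
  "translation": [
    [0,0,-0.0008],
    [0,0,-0.0012]
  ],
  "spin": [0,0]
}}

```text
time: 33.52
tcp_pos: [0.4522, -0.2795, 0.161]
orientation: [1.321, 1.57, -0.459]
wrist_force: [0.4, -0.4, -2.0]
width: 0.0221
```

Call:
{"method": "servo_tool", "body": {
  "gripper": [0.012,0.012],
  "translation": [
    [0,0,-0.0008],
    [0,0,-0.001]
  ],
  "spin": [0,0]
}}

```text
time: 33.78
tcp_pos: [0.4521, -0.2794, 0.1598]
orientation: [1.282, 1.571, -0.498]
wrist_force: [-0.6, 0.1, -1.0]
width: 0.0217
```

Call:
{"method": "servo_tool", "body": {
  "gripper": [0.012,0.012],
  "translation": [
    [0,0,-0.0006],
    [0,0,-0.0006]
  ],
  "spin": [0,0]
}}

```text
time: 34.02
tcp_pos: [0.452, -0.2794, 0.1597]
orientation: [2.274, 1.57, 0.494]
wrist_force: [-1.8, 1.2, 4.2]
width: 0.0223
```

Call:
{"method": "servo_tool", "body": {
  "gripper": [0.046,0.046,0.046,0.046,0.046],
  "translation": [
    [0,0,0.0004],
    [0,0,0.0004],
    [0,0,0.0004],
    [0,0,0.0004],
    [0,0,0.0004]
  ],
  "spin": [0,0,0,0,0]
}}

```text
time: 34.65
tcp_pos: [0.4521, -0.2794, 0.1595]
orientation: [-1.102, 1.571, -2.882]
wrist_force: [-0.5, 0.6, 0.4]
width: 0.0459
```

```bash
python3 look2.py pics/r3.png
```

```text
t34.65 tcp [ 0.4521 -0.2794  0.1595] jawyaw -102.0 ax [-0. -0. -1.] q7 -0.36 F [-0.46  0.6   0.41] M [-0.004  0.156 -0.021] w0.0459 t7 0.000
[-0.01  0.85  0.85  1.99 -0.96  0.77 -0.36]
```

View pics/r3.png

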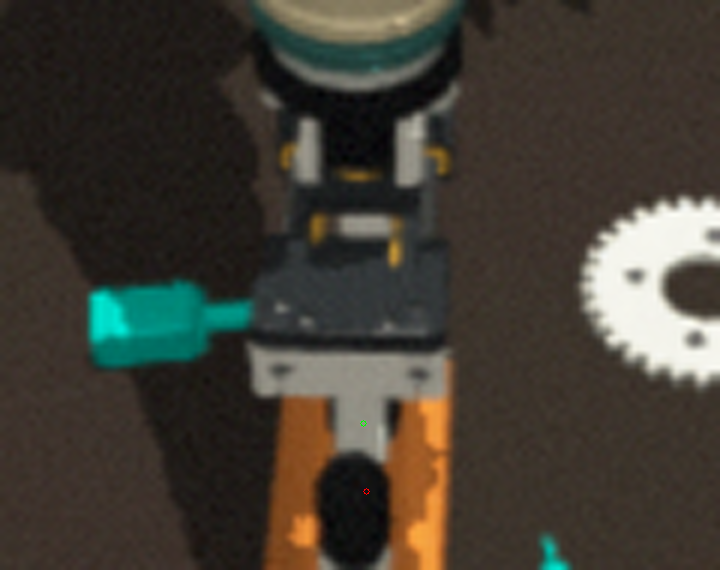

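Released; Fz is back to zero. Lift straight up and away.

Call:
{"method": "servo_tool", "body": {
  "gripper": [0.046,0.046,0.046,0.046,0.046,0.046,0.046,0.046,0.046],
  "translation": [
    [0,0,0.015],
    [0,0,0.04],
    [0,0,0.08],
    [0,0,0.14],
    [0,0.05,0.17],
    [0,0.1,0.18],
    [-0.01,0.15,0.18],
    [-0.01,0.15,0.18],
    [-0.01,0.15,0.18]
  ],
  "spin": [0,0,0,0,0,0,0,0,0]
}}

```text
time: 35.83
tcp_pos: [0.4422, -0.1299, 0.3404]
orientation: [1.24, 1.569, -0.539]
wrist_force: [-0.2, -0.8, 0.0]
width: 0.046
```

```bash
python3 - <<'E'
from h import *
st()
S=snapshot("side");T=snapshot("top")
T0=np.load("T0.npy",allow_pickle=True).item();S0=np.load("S0.npy",allow_pickle=True).item()
a=cv2.resize(S["img"][250:400,240:440,::-1],None,fx=3.9,fy=3.9,interpolation=cv2.INTER_CUBIC);cv2.imwrite("pics/f1.png",a)
cr=lambda s:cv2.resize(s["img"][125:230,300:390,::-1],None,fx=4.4,fy=4.4,interpolation=cv2.INTER_CUBIC)
cv2.imwrite("pics/f2.png",np.hstack([cr(S0),cr(S)]))
cv2.imwrite("pics/f3.png",T["img"][:,:,::-1])
E
```

```text
t35.83 tcp [ 0.4422 -0.1299  0.3404] jawyaw -102.0 ax [ 0.001 -0.001 -1.   ] q7 -0.82 F [-0.19 -0.81  0.04] M [-0.038  0.198  0.042] w0.0460 t7 -0.007
```

View pics/f1.png

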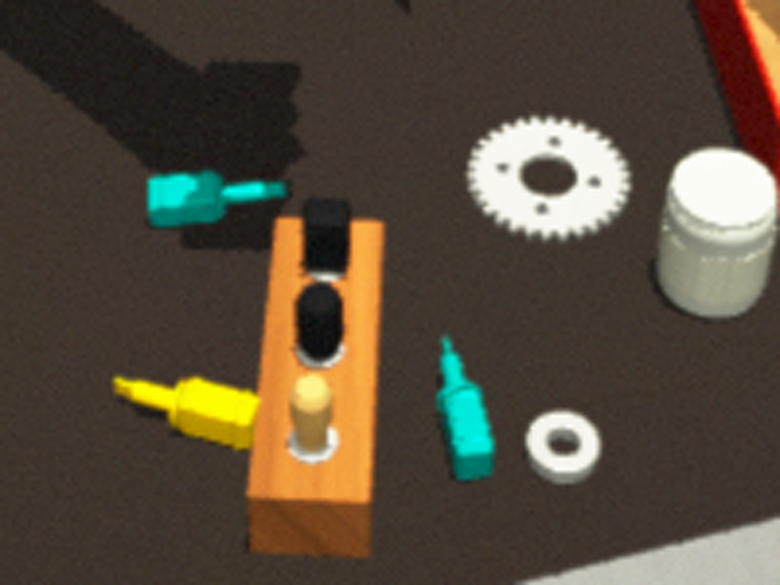

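View pics/f2.png

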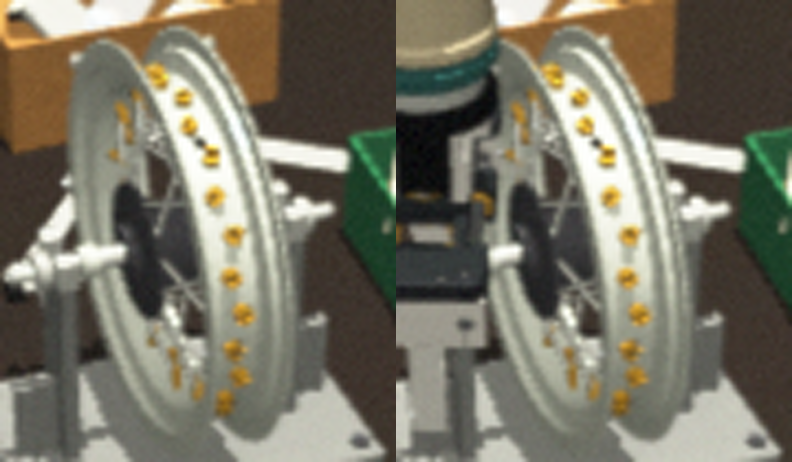

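View pics/f3.png

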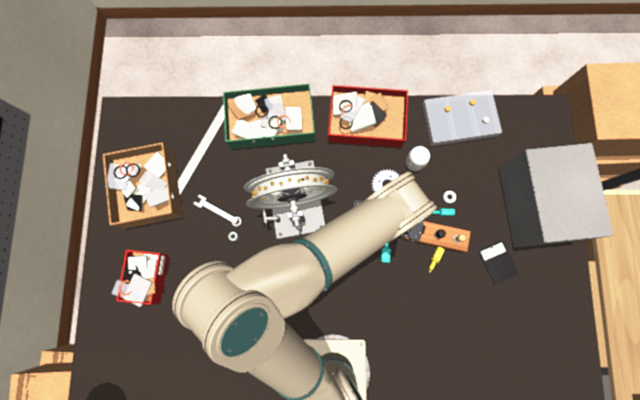

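```bash
python3 -c "
from rig import ctrl
print(ctrl.job_done())"
```

```text
the job is handed in; nothing more can be done
None
```

I took the black flat-handled driver, loosened, tightened and loosened the first, second and third nipples left of the valve hole by about a quarter turn each, and put the driver back upright. I handed the job in at about 36 s.

- **Feel:** the blade went to the bottom of all three slots. The press was mostly 2–5 N and peaked at about 7 N while first touching a head. The sideways force on the third nipple rose to about 4 N, and I eased it by shifting the tool.
- **Turns:** I counted 90° from where the wrist torque settled at about 0.05–0.08 N m, so each turn rests on that reading. Torque noise was about 0.03 N m, which leaves the angles uncertain by about 3° on the first two. The third is less certain, about 4–5°, because its take-up point was blurred. I had no independent check of the final slot angles.
- **Driver:** it went back to the same height it was gripped at, and the picture shows it upright in its own hole with the collar on the block.
- **Rest of the bench:** in the last pictures the wheel, and as far as the arm left them in view, the other bench items looked unmoved. The turquoise and yellow look-alikes had shifted by the time the arm first reached the tool block; I think they were toppling at the start, since the arm felt no contact with them.

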